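# Stack the sealed boxes for curing and weight them down

### The job

The sealant under the lids of these die-cast aluminium boxes has to cure under load. Take the two boxes off the sloping chute and stack them, lid up and flush on all sides, onto the box that already stands on the curing plate, then set the steel weight by its handle squarely and centrally on top of the column. Set everything down gently without dropping or pressing, leave the bottom box where it stands, and do not disturb the other things on the bench.

Things in the scene. Friction and masses are not known exactly. Their poses are not given: they have to be found in the camera images.
- box_base: Closed die-cast aluminium box, 115 (x) x 60 (y) x 45 (z) mm, about 0.2 to 0.4 kg, standing level and loose on the curing plate: the bottom of the column. Origin: centre of its underside; x along its length, z up through its lid. Its top is flat, 45 mm above the origin; the two ends are alike.
- box_left: Closed box identical to box_base, lying loose in the left (+y) lane of the sloping chute, low end against the stop lip. Origin: centre of its underside; x along its length up the slope, y across the lane, z out of its lid, leaning 30 degrees from vertical towards the low end at the start. Long sides (60 mm apart) free: 45 to 65 mm between the two boxes, nothing beside them outside.
- box_right: As box_left, in the right lane (-y of the chute).
- chute: Fixed sloping steel chute, 210 mm wide (y), slope 165 mm long rising at 30 degrees from its low end, which faces the robot, towards its own +x. Origin on the bench below its middle; z up. No side walls; a stop lip at the low end stands 16 mm off the slope, its inner foot at x = -62, z = 34 mm; high edge at z = 117 mm. Lane middles at y = +57 and -57 mm.
- cure_plate: Fixed dark anodised aluminium plate 220 (x) x 150 (y) x 12 mm on the bench, on which the column stands. Origin: centre of its underside, z up; top face 12 mm above it. A 12 mm thick steel standoff at each corner (x = +-98, y = +-63 mm) ends 52 mm above the bench, lower than the top of box_base (57 mm).
- weight: Dark steel dead weight, 0.6 to 0.85 kg, level on the bench: block 100 (x) x 50 (y) x 20 mm with a bridge handle. Origin: centre of its underside, x along its length, z up. The handle bar runs along x above the middle, 14 mm wide (y), 46 to 58 mm above the origin, 70 mm clear between its legs, 26 mm free under it. Centre of mass on the middle axis.
- power_brick: Bystander: black power supply brick, 115 (x) x 52 (y) x 33 mm, loose on the bench. It and the weight may have changed places. Origin: centre of its underside, z up.
- tape_roll: Bystander: paper roll core lying flat, 92 mm across, 24 mm high, loose. Origin: centre of its underside.
- spanner: Bystander: spanner 170 mm long lying along its x, loose, in front of the chute.
- solvent_can: Bystander: upright can 66 mm across, 100 mm high, loose, on the robot side of the curing plate. Origin: centre of its underside.
Not all that is in view belongs to the job. Leave any blue or yellow look-alike of the box_right alone.

How it is judged:
By the outcome, as a careful person would: the job done as asked, in the order asked, and still so for the second after the job is handed in, with the robot touching nothing.
It also fails if it takes over 72 s, if anything falls off the work surface, if the arm or the gripper's body presses on something with over 40 N, if the wrist force passes 120 N, or if a joint passes its speed limit or range.

### The arm

A 6-joint arm with a two-finger parallel gripper is mounted at the origin on the work surface. World frame = base frame: x ahead of the robot, y to its left, z up, the work surface at z = 0. Lengths are in m, angles in degrees, forces in N, time in s.
With the tool pointing down it reaches from about 0.25 to 0.725 m from the base axis. Payload 9.7 kg.
Tool frame: the origin (TCP) lies between the finger pads; the fingertips stand 17 mm ahead of it and the grasp point (between the pads) lies 2 mm behind it; z points along the fingers, y is the direction in which the jaws open and shut (so a half turn about z gives the same grasp; the last joint's range is limited). The gripper opens to 85 mm and grips with 20 to 120 N. Pads are 22 mm wide; open, the fingers measure 114 mm over their backs; the gripper's body (76 mm by 85 mm) begins 54 mm behind the grasp point. The pads swing forward as they close: fully open they stand 13 mm farther back than shut.
Start: joints at [68.984, 4.979, 10.078, 95.1, 0, 90], TCP at [0.197, 0.513, 0.248] pointing down, gripper open.
Joint ranges: [-179.16, 179.16], [-48.56, 103.87], [-65.8, 70.77], [-126.05, 130.52], [-82.76, 87.17], [-180, 180]. Speed limits (degrees/s): [127.2, 127.2, 147.25, 180, 180, 180].

### API

Orientations are given as [roll, pitch, yaw] about the fixed x, y, z axes, in that order (R = Rz(yaw) Ry(pitch) Rx(roll)).
In Python, from workcell import monitor, cams, order gives the robot as it stands. The module is installed in compiled form; this text tells all that it offers.
- The arm moves only by the shell command python3 -m handwheel 'ROWS' [OPENING] [FORCE]. ROWS is JSON, a list of rows, each a list of 6 numbers: the shift along the tool's x, y, z in m, then the turn, a rotation vector about the tool's x, y, z in degrees. In form: [[tx, ty, tz, wx, wy, wz], ...]. A call has exactly 8 rows; each row shifts and turns the commanded pose from where the row before left it, along the tool's axes as they then stand; what a row does not reach is not made up. A row lasts 1/12 s, in which the tool goes at most 41.7 mm and 7.16 degrees, less where a joint would pass 70% of its speed; a pose out of reach is approached as far as the arm can. A call is refused whole if a number of a shift passes 0.0417 or a number of a turn 7.16, either way. A call with a gripper value outside its range is refused whole. OPENING is the opening, from -1 (shut) to 1 (fully open), set as the call begins (- or left out, the last holds). The fingers move at their own pace and stop on an object; FORCE is the grip in N (left out, the last holds). Time passes only in rows, so rows that do not move let the fingers close, or fill a call up. It gives the time, the measured TCP pose, the force and the opening at its end, in the units of the state.
- monitor.get_obs(): the state, without advancing time (a new reading comes with each control period).
- cams.camera(name): name is "scene" or "top" or "wrist"; returns a dict with "img" (400x640x3 uint8, red, green, blue), "depth" (400x640 float32, m along the optical axis (not along the pixel's ray), 0 where there is no reading), "fx", "fy", "cx", "cy" (pixels), "rvec" (rotation vector, rad) and "tvec" (3), from world to camera coordinates, as OpenCV has them; the wrist camera has in their place "tool_from_camera" (4x4, takes a point from camera to tool coordinates, whose origin is the TCP and whose axes are the flange's). Camera axes: x right, y down, z forward; pixel columns grow to the right and rows downward; lengths in m; the calibration is good to about 2 mm. A picture is of the moment at which its call begins: read the wrist's pose just before it.
- order.job_done(): hands the job in, once; it reports no verdict.
The state is a dict: "time": time; "q": joint angles; "qd": joint speeds; "joint_efforts": joint torques, N m; "ee_pos": TCP position; "tcp_rot": TCP orientation; "wrist_force": force on the tool from outside, world axes, zero at the start; "torque": the same for the moment, N m; "opening": finger opening in m.
Only numpy, scipy, OpenCV 4.12 (cv2) and the standard library are available. Lean on these libraries where they do the work, as an engineer would, in place of code of your own. Each camera call takes 0.05 s, during which the arm holds its last target. There are 200 camera calls.

## Working session

There is one attempt and no reset: what is moved stays moved. The work goes in short steps, Python scripts to look and compute and a shell command to move; the robot and the scene stay as the last step left them, time stands still between calls to the robot, and variables do not carry over. Pictures are saved under pics/ and viewed, about 8 in all and at most 12, crops included, and the job is handed in when it is done.

```bash
mkdir -p pics; python3 - <<'E'
from workcell import monitor,cams
import cv2,numpy as np,pickle
print(monitor.get_obs())
for n in ("top","scene"):
    c=cams.camera(n); pickle.dump(c,open(f"{n}.pkl","wb"))
    cv2.imwrite(f"pics/{n}0.png",c["img"][:,:,::-1])
    print(n,c["fx"],c["cx"],c["cy"],c["rvec"],c["tvec"], (c["depth"]>0).mean())
E
```

```text
{'time': 0.0, 'q': array([ 6.89842737e+01,  5.01224455e+00,  1.00320646e+01,  9.51009011e+01,
       -3.55397663e-04,  8.99998184e+01]), 'qd': array([-0.05435662, -0.09986051,  0.02076624, -0.03100656,  0.09943173,
       -0.05557206]), 'joint_efforts': array([-1.99059614e-03, -5.20383453e+01,  4.64807332e+01,  1.61991525e-02,
       -8.95467406e-05,  1.96096016e-05]), 'ee_pos': array([0.1971629 , 0.5132012 , 0.24755069]), 'tcp_rot': array([-1.79918919e+02,  3.55140357e-04,  1.58984456e+02]), 'wrist_force': array([-0.28664044,  0.91564056,  0.85642619]), 'torque': array([-0.01564663,  0.00365301, -0.00239725]), 'opening': 0.08538807655107918}
top 518.5727202592474 318.32158037535356 193.62242905285993 [ 2.14716471 -2.19760132  0.06193899] [0.01187159 0.49205922 1.48613866] 0.9958515625
scene 430.6171167033388 317.493828891417 200.79467522954863 [ 1.07405246  2.49126898 -0.9250678 ] [ 0.3702112  -0.21717553  1.58365765] 0.9960234375
```

View pics/top0.png

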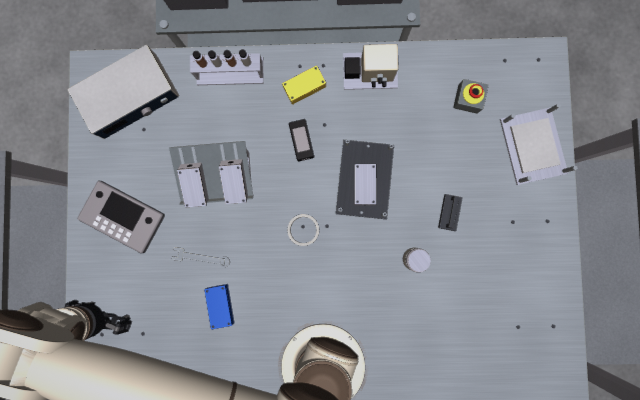

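View pics/scene0.png

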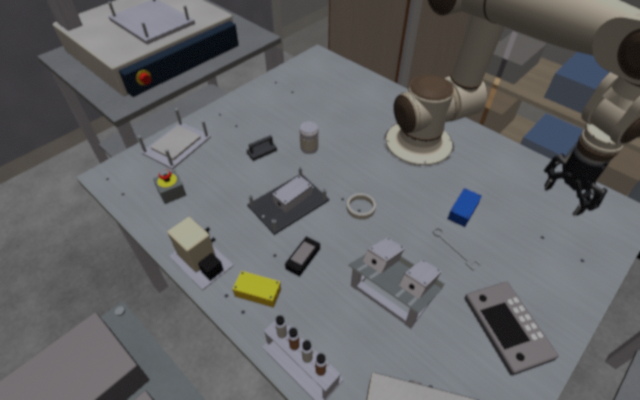

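The top view shows the chute boxes at about (191,186) and (232,182), base box (365,184) on the plate, and dark items at (301,140) and (450,212), one of which is the weight. The blue (218,307) and yellow (304,84) boxes are look-alikes.

```bash
cat > h.py <<'E'
import numpy as np,cv2,pickle
from scipy.spatial.transform import Rotation as Ro
def pose(c,T=None):
    """camera->world R,t"""
    if T is None:
        R=cv2.Rodrigues(np.array(c["rvec"],float))[0]; return R.T,-R.T@np.array(c["tvec"]).ravel()
    M=T@c["tool_from_camera"]; return M[:3,:3],M[:3,3]
def toolT(o):
    T=np.eye(4);T[:3,:3]=Ro.from_euler('xyz',o["tcp_rot"],degrees=True).as_matrix();T[:3,3]=o["ee_pos"];return T
def cloud(c,T=None):
    R,t=pose(c,T);v,u=np.mgrid[:400,:640];d=c["depth"]
    P=np.stack([(u-c["cx"])/c["fx"]*d,(v-c["cy"])/c["fy"]*d,d],-1)
    return P@R.T+t
def ray(c,uv,z,T=None):
    R,t=pose(c,T);uv=np.atleast_2d(uv).astype(float)
    d=np.c_[(uv[:,0]-c["cx"])/c["fx"],(uv[:,1]-c["cy"])/c["fy"],np.ones(len(uv))]@R.T
    return t+d*((z-t[2])/d[:,2])[:,None]
E
python3 - <<'E'
from h import *
c=pickle.load(open("top.pkl","rb"));W=cloud(c)
np.set_printoptions(precision=4,suppress=True)
g=c["img"].astype(int)
def rep(n,r,lo,hi,m=None):
    u0,v0,u1,v1=r;P=W[v0:v1,u0:u1].reshape(-1,3);k=(P[:,2]>lo)&(P[:,2]<hi)
    P=P[k]
    rect=cv2.minAreaRect(P[:,:2].astype(np.float32))
    print(n,len(P),"mean",P.mean(0),"zmed",np.median(P[:,2]),"rect",np.array(rect[0]),rect[1],rect[2])
rep("base",(345,150,385,215),.054,.08)
rep("plate",(325,130,405,225),.006,.03)
rep("wA",(285,115,318,165),.01,.08);rep("wA hi",(285,115,318,165),.04,.08)
rep("wB",(430,190,470,235),.01,.08);rep("wB hi",(430,190,470,235),.04,.08)
rep("can",(400,240,436,280),.05,.12)
rep("chute",(160,130,262,215),.02,.2)
rep("chuteL",(170,155,208,210),.06,.2)
for n,r in (("wA",(290,115,314,165)),("wB",(436,190,464,235)),):
  print(n,(W[r[1]:r[3]:4,r[0]:r[2]:3,2]*1000).astype(int))
for nm in ("top",):
  im=cv2.resize(g[110:240,155:475].astype(np.uint8)[:,:,::-1],None,fx=2.5,fy=2.5,interpolation=cv2.INTER_CUBIC);cv2.imwrite("pics/t1.png",im)
E
```

```text
base 701 mean [ 0.5144 -0.1325  0.0581] zmed 0.0578377745073011 rect [ 0.4996 -0.1352] (0.14942046999931335, 0.07305256277322769) 7.439540386199951
plate 2962 mean [ 0.5363 -0.1353  0.0122] zmed 0.011924025874430089 rect [ 0.5398 -0.1359] (0.23189735412597656, 0.27705469727516174) 88.66038513183594
wA 715 mean [0.6497 0.0468 0.0325] zmed 0.03280570667349081 rect [0.6531 0.04  ] (0.1167730763554573, 0.06687760353088379) 12.110901832580566
wA hi 10 mean [0.6425 0.0486 0.0414] zmed 0.041087301623452865 rect [0.6486 0.0506] (0.0985262393951416, 0.025183316320180893) 11.819002151489258
wB 624 mean [ 0.4293 -0.3755  0.0307] zmed 0.021837664990912886 rect [ 0.4271 -0.3883] (0.07302242517471313, 0.09990297257900238) 76.03003692626953
wB hi 180 mean [ 0.4291 -0.3775  0.0568] zmed 0.05710528597791287 rect [ 0.4297 -0.3784] (0.015535376965999603, 0.0895676240324974) 76.6696548461914
can 503 mean [ 0.3002 -0.266   0.0957] zmed 0.09905087586205608 rect [ 0.2999 -0.2686] (0.06488277018070221, 0.06263544410467148) 88.61359405517578
chute 4490 mean [0.5503 0.2935 0.0929] zmed 0.09755859593510197 rec
[... 280 characters left out ...]
3]
 [32 31 41 34 31 36  3  0]
 [32 36 31 29 29 36  0  0]
 [24 33 34 33 33 32 29  0]
 [ 0 35 28 30 27 33 31  1]
 [ 2 31 25 33 37 31 38  6]
 [ 1 31 30 30 35 25 30 26]
 [ 3 -5 30 29 32 36 35 30]
 [-6 -1 37 38 32 33 34 29]
 [ 6  6 29 39 36 34 37 29]
 [-8  0 -2 31 25 17 -5  2]
 [ 3  2  3  2 -2 -2  5 -1]]
wB [[ 0  4 -3  0  0  0  1 -1 -5  0]
 [-2  3 -1 23 18  2 -5  0 -1  0]
 [ 0 -3  3 18 19 17 60 63 17 -5]
 [ 0  2  0 21 20 19 51 58 20  0]
 [ 2  0 13 19 16 15 58 59 19  7]
 [-1 -1 16 19 16 48 63 16  3  1]
 [ 6  0 15 23 32 56 60 16 -1  4]
 [ 0 -1 21 19 19 60 57 21 -3  4]
 [-8  6 25 19 22 58 61 20  3  1]
 [ 0 23 14 22 53 52 20  2  3  4]
 [ 1 -5  0 -1  1  7 22  0  4  1]
 [ 0  2 -3  1  0 -9  2  0  1  1]]
```

View pics/t1.png

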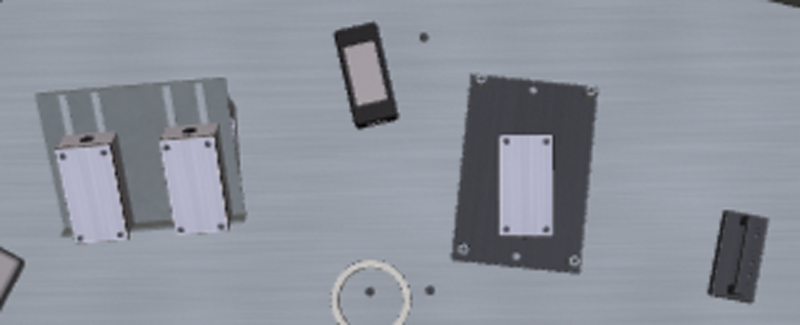

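The weight is the right-hand dark thing (450,212), whose bar reads at about 57 mm high. The left one (301,140) is flat at 33 mm, so it is the brick. Next I measure the lids.

```bash
cat >> h.py <<'E'
def lid(c,roi,T=None,thr=None,level=None):
    """Lid by brightness mask in roi -> centre, xaxis (long, towards +x), normal, size"""
    u0,v0,u1,v1=roi;g=cv2.cvtColor(c["img"],cv2.COLOR_RGB2GRAY)[v0:v1,u0:u1]
    t,m=cv2.threshold(g,0 if thr is None else thr,255,cv2.THRESH_BINARY+(cv2.THRESH_OTSU if thr is None else 0))
    cs=cv2.findContours(m,cv2.RETR_EXTERNAL,cv2.CHAIN_APPROX_NONE)[0];k=max(cs,key=cv2.contourArea)
    k=cv2.convexHull(k)
    mm=np.zeros_like(m);cv2.drawContours(mm,[k],-1,255,-1);mm=cv2.erode(mm,np.ones((3,3)))
    P=cloud(c,T)[v0:v1,u0:u1][(mm>0)&(c["depth"][v0:v1,u0:u1]>0)]
    if level is None:
        p0=np.median(P,0)
        for _ in range(3):
            n=np.linalg.svd(P-P.mean(0),full_matrices=False)[2][2];n*=np.sign(n[2]);p0=P.mean(0)
            P=P[abs((P-p0)@n)<.008]
    else: n=np.array([0,0,1.]);p0=np.array([0,0,level])
    R,o=pose(c,T)
    uv=k[:,0,:]+np.array([u0,v0])
    d=np.c_[(uv[:,0]-c["cx"])/c["fx"],(uv[:,1]-c["cy"])/c["fy"],np.ones(len(uv))]@R.T
    X=o+d*(((p0-o)@n)/(d@n))[:,None]
    ex=np.array([1,0,0])-n[0]*n;ex/=np.linalg.norm(ex);ey=np.cross(n,ex)
    q=np.c_[(X-p0)@ex,(X-p0)@ey].astype(np.float32);(a,b),(w,h),an=cv2.minAreaRect(q)
    if w<h: w,h,an=h,w,an+90
    an=(an+90)%180-90;r=np.radians(an)
    xa=ex*np.cos(r)+ey*np.sin(r)
    return dict(c=p0+a*ex+b*ey,x=xa,n=n,size=(w,h),thr=t,tilt=np.degrees(np.arccos(n[2])),nyaw=np.degrees(np.arctan2(-n[1],-n[0])),xyaw=np.degrees(np.arctan2(xa[1],xa[0])))
E
python3 - <<'E'
from h import *
np.set_printoptions(precision=4,suppress=True)
c=pickle.load(open("top.pkl","rb"))
g=cv2.cvtColor(c["img"],cv2.COLOR_RGB2GRAY)
print(g[183,340:392:3],g[187,170:255:3])
for n,r,l in (("base",(345,150,385,215),.057),("L",(172,160,210,212),None),("R",(215,155,250,208),None)):
    for thr in (None,175): print(n,lid(c,r,level=l,thr=thr))
o=c and cams if 0 else None
E
python3 - <<'E'
from h import *
from workcell import cams
w=cams.camera("wrist");print(w["tool_from_camera"],w["fx"],w["cx"],w["cy"])
E
```

```text
[ 69  67  66  69  67 191 181 182 179 185 184 179  89  68  67  69  69 157] [158 157 155 119 178 183 183 179 181 180 178  60  96 115 116 117 116 123
 178 185 182 180 181 182 179  67 120 121 156]
base {'c': array([ 0.5149, -0.133 ,  0.057 ]), 'x': array([ 0.9996, -0.0278,  0.    ]), 'n': array([0., 0., 1.]), 'size': (0.11097454279661179, 0.05662766471505165), 'thr': 123.0, 'tilt': np.float64(0.0), 'nyaw': np.float64(-180.0), 'xyaw': np.float64(-1.5946273803710938)}
base {'c': array([ 0.515 , -0.1316,  0.057 ]), 'x': array([ 0.9996, -0.0278,  0.    ]), 'n': array([0., 0., 1.]), 'size': (0.11096715927124023, 0.053798459470272064), 'thr': 175.0, 'tilt': np.float64(0.0), 'nyaw': np.float64(-180.0), 'xyaw': np.float64(-1.5946273803710938)}
L {'c': array([0.513 , 0.3868, 0.0557]), 'x': array([ 0.0472,  0.6971, -0.7154]), 'n': array([-0.5526,  0.6148,  0.5627]), 'size': (0.28042492270469666, 0.15185518562793732), 'thr': 138.0, 'tilt': np.float64(55.756449256488196), 'nyaw': np.float64(-48.054229060927305), 'xyaw': np.float64(86.125398463831)}
L {'c': array([0.5106, 0.3487, 0.102 ]), 'x': array
[... 488 characters left out ...]
p.float64(-25.645750507898175), 'xyaw': np.float64(-25.32458806416921)}
R {'c': array([0.5174, 0.235 , 0.1022]), 'x': array([0.8615, 0.0496, 0.5053]), 'n': array([-0.5046, -0.0276,  0.8629]), 'size': (0.11287747323513031, 0.058054402470588684), 'thr': 175.0, 'tilt': np.float64(30.35197327986727), 'nyaw': np.float64(3.128232455508244), 'xyaw': np.float64(3.292252015650289)}
[[-8.07190668e-04 -9.49436521e-01 -3.13958024e-01  8.20155622e-02]
 [ 9.99999174e-01 -4.52427083e-04 -1.20283343e-03  6.32308540e-04]
 [ 9.99970870e-04 -3.13958736e-01  9.49436102e-01 -1.26732268e-01]
 [ 0.00000000e+00  0.00000000e+00  0.00000000e+00  1.00000000e+00]] 306.0624841176516 319.17968580262135 200.92078154643815
```

```bash
cat >> h.py <<'E'
def Rt(tilt,yaw):
    """tool R: z down along -n, n leaning `tilt` deg toward -x of yaw frame, tool x along it (up slope)"""
    return (Ro.from_euler('z',yaw,degrees=True)*Ro.from_euler('y',-tilt,degrees=True)*Ro.from_euler('x',180,degrees=True))
def plan(p,R,N,T0=None,quiet=False):
    """constant row (t mm-ish, w deg) repeated N times taking current pose to (p,R)"""
    from workcell import monitor
    if T0 is None: T0=toolT(monitor.get_obs())
    R0=Ro.from_matrix(T0[:3,:3]);w=(R0.inv()*R).as_rotvec()
    if abs(np.degrees(w[2]))>179: print("warn half turn")
    D=R0.inv().apply(np.array(p)-T0[:3,3])
    S=sum(Ro.from_rotvec(w*k/N).as_matrix() for k in range(N))
    t=np.linalg.solve(S,D);row=np.r_[t,np.degrees(w)/N]
    print(N,"rows of",np.round(row[:3],4).tolist(),np.round(row[3:],2).tolist())
    T=T0.copy();z=[]
    M=np.eye(4);M[:3,:3]=Ro.from_rotvec(w/N).as_matrix();M[:3,3]=t
    for k in range(N):T=T@M;z.append(T[:3,3])
    print(" path",np.round(z[::max(1,N//4)],3).tolist());return T
E
python3 -c "
from h import *
plan([.460,.232,.2016],Rt(30,3.4),24)
plan([.460,.232,.2016],Rt(30,3.4),32)"
```

```text
24 rows of [-0.0153, 0.0157, 0.0004] [-1.68, 0.37, 6.29]
 path [[0.217, 0.522, 0.247], [0.346, 0.528, 0.25], [0.452, 0.454, 0.249], [0.49, 0.331, 0.233]]
32 rows of [-0.0113, 0.0119, 0.0003] [-1.26, 0.28, 4.71]
 path [[0.212, 0.52, 0.247], [0.341, 0.53, 0.25], [0.449, 0.458, 0.25], [0.49, 0.337, 0.234]]
```

```bash
R='[-0.0153,0.0157,0.0004,-1.68,0.37,6.29]'
python3 -m handwheel '[[-0.0153,0.0157,0.0004,-1.68,0.37,6.29],[-0.0153,0.0157,0.0004,-1.68,0.37,6.29],[-0.0153,0.0157,0.0004,-1.68,0.37,6.29],[-0.0153,0.0157,0.0004,-1.68,0.37,6.29],[-0.0153,0.0157,0.0004,-1.68,0.37,6.29],[-0.0153,0.0157,0.0004,-1.68,0.37,6.29],[-0.0153,0.0157,0.0004,-1.68,0.37,6.29],[-0.0153,0.0157,0.0004,-1.68,0.37,6.29]]' 1 50
python3 -m handwheel '[[-0.0153,0.0157,0.0004,-1.68,0.37,6.29],[-0.0153,0.0157,0.0004,-1.68,0.37,6.29],[-0.0153,0.0157,0.0004,-1.68,0.37,6.29],[-0.0153,0.0157,0.0004,-1.68,0.37,6.29],[-0.0153,0.0157,0.0004,-1.68,0.37,6.29],[-0.0153,0.0157,0.0004,-1.68,0.37,6.29],[-0.0153,0.0157,0.0004,-1.68,0.37,6.29],[-0.0153,0.0157,0.0004,-1.68,0.37,6.29]]'
python3 -m handwheel '[[-0.0153,0.0157,0.0004,-1.68,0.37,6.29],[-0.0153,0.0157,0.0004,-1.68,0.37,6.29],[-0.0153,0.0157,0.0004,-1.68,0.37,6.29],[-0.0153,0.0157,0.0004,-1.68,0.37,6.29],[-0.0153,0.0157,0.0004,-1.68,0.37,6.29],[-0.0153,0.0157,0.0004,-1.68,0.37,6.29],[-0.0153,0.0157,0.0004,-1.68,0.37,6.29],[-0.0153,0.0157,0.0004,-1.68,0.37,6.29]]'
python3 - <<'E'
from h import *
from workcell import cams,monitor
o=monitor.get_obs();w=cams.camera("wrist");print(o["time"],o["ee_pos"],o["tcp_rot"],o["q"].round(1),o["wrist_force"])
pickle.dump((o,w),open("w1.pkl","wb"));cv2.imwrite("pics/w1.png",w["img"][:,:,::-1])
plan([.460,.232,.2016],Rt(30,3.4),8)
E
```

```text
time: 0.82
ee_pos: [0.368, 0.5211, 0.2501]
tcp_rot: [169.4, -8.2, 108.9]
wrist_force: [0.1, -0.0, -0.2]
opening: 0.0855
time: 1.48
ee_pos: [0.4816, 0.3947, 0.2428]
tcp_rot: [168.8, -21.5, 58.4]
wrist_force: [-0.1, -0.9, 0.2]
opening: 0.085
time: 2.15
ee_pos: [0.5126, 0.122, 0.2004]
tcp_rot: [-179.7, -30.0, 13.3]
wrist_force: [0.2, 0.4, 0.7]
opening: 0.0857
2.15 [0.51259988 0.12198668 0.20043967] [-179.74762591  -29.96632386   13.30585545] [ 13.2 -28.2 -29.1  59.1   0.3 179.9] [0.24201025 0.41763455 0.66830246]
8 rows of [-0.0034, -0.0153, -0.0024] [-0.61, 0.03, 1.01]
 path [[0.504, 0.13, 0.199], [0.49, 0.158, 0.2], [0.477, 0.187, 0.2], [0.465, 0.217, 0.201]]
```

View pics/w1.png

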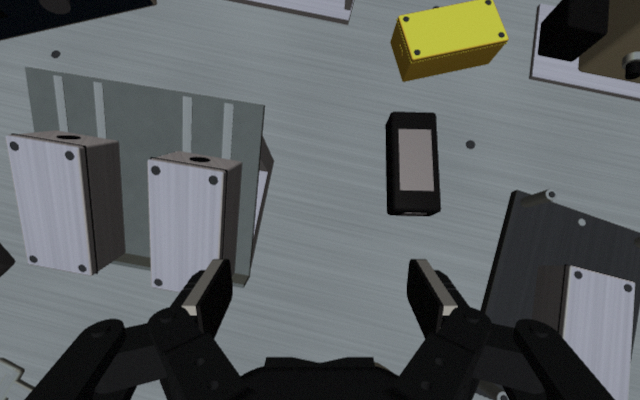

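The wrist view shows both chute lids, at (190,220) and (50,205), and the arm took q6 to its 180° limit. Yaw goes against q6 here, so I'll use the half-turned grasp (yaw about 183°).

```bash
cat >> h.py <<'E'
def Rg(tilt,yaw): return Rt(tilt,yaw)*Ro.from_euler('z',180,degrees=True)
E
python3 - <<'E'
from h import *
plan([.460,.232,.2016],Rg(30,3.4),24)
o,w=pickle.load(open("w1.pkl","rb"));T=toolT(o)
for r in ((140,148,232,300),):print(lid(w,r,T,thr=150))
E
```

```text
24 rows of [0.0075, -0.0023, -0.0007] [-0.01, -0.31, -7.16]
 path [[0.517, 0.119, 0.203], [0.538, 0.156, 0.223], [0.529, 0.201, 0.228], [0.496, 0.231, 0.217]]
{'c': array([0.51595972, 0.25128032, 0.10311974]), 'x': array([0.86313767, 0.07332816, 0.49961619]), 'n': array([-0.49939583, -0.0226299 ,  0.86607834]), 'size': (0.11177709698677063, 0.019289471209049225), 'thr': 150.0, 'tilt': np.float64(29.993932993543027), 'nyaw': np.float64(2.5945573695841966), 'xyaw': np.float64(4.855923072995683)}
```

```bash
python3 -m handwheel '[[0.0075,-0.0023,-0.0007,0,-0.31,-7.15],[0.0075,-0.0023,-0.0007,0,-0.31,-7.15],[0.0075,-0.0023,-0.0007,0,-0.31,-7.15],[0.0075,-0.0023,-0.0007,0,-0.31,-7.15],[0.0075,-0.0023,-0.0007,0,-0.31,-7.15],[0.0075,-0.0023,-0.0007,0,-0.31,-7.15],[0.0075,-0.0023,-0.0007,0,-0.31,-7.15],[0.0075,-0.0023,-0.0007,0,-0.31,-7.15]]'
python3 -m handwheel '[[0.0075,-0.0023,-0.0007,0,-0.31,-7.15],[0.0075,-0.0023,-0.0007,0,-0.31,-7.15],[0.0075,-0.0023,-0.0007,0,-0.31,-7.15],[0.0075,-0.0023,-0.0007,0,-0.31,-7.15],[0.0075,-0.0023,-0.0007,0,-0.31,-7.15],[0.0075,-0.0023,-0.0007,0,-0.31,-7.15],[0.0075,-0.0023,-0.0007,0,-0.31,-7.15],[0.0075,-0.0023,-0.0007,0,-0.31,-7.15]]'
python3 -m handwheel '[[0.0075,-0.0023,-0.0007,0,-0.31,-7.15],[0.0075,-0.0023,-0.0007,0,-0.31,-7.15],[0.0075,-0.0023,-0.0007,0,-0.31,-7.15],[0.0075,-0.0023,-0.0007,0,-0.31,-7.15],[0.0075,-0.0023,-0.0007,0,-0.31,-7.15],[0.0075,-0.0023,-0.0007,0,-0.31,-7.15],[0.0075,-0.0023,-0.0007,0,-0.31,-7.15],[0.0075,-0.0023,-0.0007,0,-0.31,-7.15]]'
python3 - <<'E'
from h import *
from workcell import cams,monitor
o=monitor.get_obs();w=cams.camera("wrist");print(o["time"],o["ee_pos"],o["tcp_rot"],o["q"].round(1))
pickle.dump((o,w),open("w2.pkl","wb"));cv2.imwrite("pics/w2.png",w["img"][:,:,::-1])
plan([.460,.232,.2016],Rg(30,3.4),8)
E
```

```text
time: 2.87
ee_pos: [0.5389, 0.1718, 0.2273]
tcp_rot: [155.6, -13.7, 73.8]
wrist_force: [1.1, -0.4, 0.7]
opening: 0.0851
time: 3.53
ee_pos: [0.5146, 0.2275, 0.2258]
tcp_rot: [155.7, 14.0, 124.4]
wrist_force: [-0.1, -0.1, 0.1]
opening: 0.0851
time: 4.2
ee_pos: [0.4596, 0.239, 0.2028]
tcp_rot: [-179.7, 29.9, -175.5]
wrist_force: [-0.9, -0.7, -0.1]
opening: 0.0856
4.2 [0.45960217 0.23902828 0.20283143] [-179.72859718   29.90325156 -175.5347851 ] [ 35.2 -26.  -27.   62.8 -15.   27.3]
8 rows of [-0.0001, -0.0008, 0.0001] [0.03, -0.02, 0.18]
 path [[0.459, 0.238, 0.202], [0.459, 0.236, 0.202], [0.459, 0.234, 0.202], [0.46, 0.233, 0.202]]
```

View pics/w2.png

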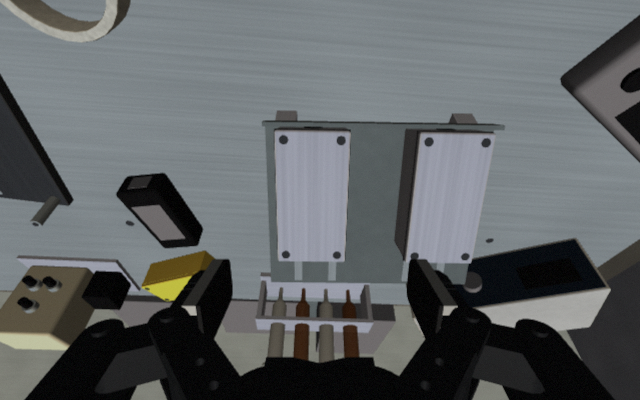

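R's lid spans about (278–350, 130–262) and L's about (408–493, 132–262). Both are in full view.

```bash
python3 - <<'E'
from h import *
np.set_printoptions(precision=4,suppress=True)
o,w=pickle.load(open("w2.pkl","rb"));T=toolT(o)
g=cv2.cvtColor(w["img"],cv2.COLOR_RGB2GRAY);print(g[200,262:365:4],g[200,395:505:4],g[122:136,300])
for thr in (150,165):
  for r in ((266,126,360,268),(406,126,500,268)):
    d=lid(w,r,T,thr=thr);print(d["c"],d["x"],d["n"],d["size"],d["tilt"],d["nyaw"]); 
    if r[0]<300:
        print("in tool",T[:3,:3].T@(d["c"]-T[:3,3]), "x in tool",T[:3,:3].T@d["x"])
E
```

```text
[127 128  94  93 155 151 153 158 158 154 156 159 153 154 156 158 157 161
 158 155 153 154  91  92  90  90] [ 89  46  47  46  57 155 151 154 155 157 154 157 157 152 153 156 159 155
 159 156 159 153 143 131 131 131 131 131] [ 71  92  92  92  85  66  40  41  88 121 142 150 152 151]
[0.5162 0.2371 0.1028] [0.865  0.0514 0.4991] [-0.4983 -0.0292  0.8665] (0.11200371384620667, 0.05793047323822975) 29.94251566042107 3.356550336738716
in tool [ 0.0011 -0.0058  0.1147] x in tool [-0.9999 -0.0161 -0.0007]
[0.5094 0.3507 0.1027] [0.8647 0.051  0.4997] [-0.4988 -0.0287  0.8662] (0.11166492849588394, 0.05821072310209274) 29.97715219319197 3.2929064354526663Traceback (most recent call last):
  File "<stdin>", line 7, in <module>
  File "h.py", line 22, in lid
    cs=cv2.findContours(m,cv2.RETR_EXTERNAL,cv2.CHAIN_APPROX_NONE)[0];k=max(cs,key=cv2.contourArea)
                                                                        ~~~^^^^^^^^^^^^^^^^^^^^^^^^
ValueError: max() iterable argument is empty
```

```bash
python3 - <<'E'
from h import *
c=np.array([.5162,.2371,.1028]);R=Rg(30,3.4);n=-R.as_matrix()[:,2];print(n)
T=plan(c+.05*n,R,8);plan(c-.022*n,R,8,T)
E
```

```text
[-0.49911991 -0.02965319  0.8660254 ]
8 rows of [-0.0, -0.0006, 0.0081] [0.03, -0.02, 0.18]
 path [[0.463, 0.238, 0.195], [0.471, 0.237, 0.181], [0.479, 0.237, 0.167], [0.487, 0.236, 0.153]]
8 rows of [-0.0, 0.0, 0.009] [0.0, -0.0, 0.0]
 path [[0.496, 0.236, 0.138], [0.505, 0.236, 0.123], [0.514, 0.237, 0.107], [0.523, 0.237, 0.092]]
```

```bash
python3 -m handwheel '[[0,-0.0006,0.0081,0.03,-0.02,0.18],[0,-0.0006,0.0081,0.03,-0.02,0.18],[0,-0.0006,0.0081,0.03,-0.02,0.18],[0,-0.0006,0.0081,0.03,-0.02,0.18],[0,-0.0006,0.0081,0.03,-0.02,0.18],[0,-0.0006,0.0081,0.03,-0.02,0.18],[0,-0.0006,0.0081,0.03,-0.02,0.18],[0,-0.0006,0.0081,0.03,-0.02,0.18]]'
python3 -m handwheel '[[0,0,0.012,0,0,0],[0,0,0.012,0,0,0],[0,0,0.012,0,0,0],[0,0,0.012,0,0,0],[0,0,0.012,0,0,0],[0,0,0.009,0,0,0],[0,0,0.003,0,0,0],[0,0,0,0,0,0]]'
python3 - <<'E'
from h import *
from workcell import monitor
c=np.array([.5162,.2371,.1028]);R=Rg(30,3.4);n=-R.as_matrix()[:,2]
plan(c-.022*n,R,8)
E
```

```text
time: 4.92
ee_pos: [0.4932, 0.2361, 0.1462]
tcp_rot: [179.4, 30.1, -177.7]
wrist_force: [-0.3, 0.1, 0.7]
opening: 0.0853
time: 5.58
ee_pos: [0.5287, 0.2381, 0.0838]
tcp_rot: [179.5, 30.0, -177.6]
wrist_force: [0.1, 0.4, 0.5]
opening: 0.0855
8 rows of [0.0002, -0.0, -0.0001] [-0.0, 0.0, -0.11]
 path [[0.529, 0.238, 0.084], [0.528, 0.238, 0.084], [0.528, 0.238, 0.084], [0.527, 0.238, 0.084]]
```

```bash
python3 -m handwheel '[[0.0006,0,0,0,0,-0.45],[0.0006,0,0,0,0,-0.45],[0,0,0,0,0,0],[0,0,0,0,0,0],[0,0,0,0,0,0],[0,0,0,0,0,0],[0,0,0,0,0,0],[0,0,0,0,0,0]]' -1 40
python3 -m handwheel '[[0,0,0,0,0,0],[0,0,0,0,0,0],[0,0,0,0,0,0],[0,0,-0.002,0,0,0],[0,0,-0.003,0,0,0],[0,0,-0.005,0,0,0],[0,0,-0.01,0,0,0],[0,0,-0.015,0,0,0]]'
python3 - <<'E'
from h import *
from workcell import monitor
R=Rg(30,3.4)
o=monitor.get_obs();print(o['ee_pos'],o['tcp_rot'],o['wrist_force'])
# hover: TCP over base, level, held-box lid 22mm above TCP
T=plan([.47,.10,.26],Rg(12,1),8);T=plan([.5149,-.133,.26],Rg(0,-1.6),16,T)
E
```

```text
time: 6.25
ee_pos: [0.5278, 0.2385, 0.0852]
tcp_rot: [180.0, 30.1, -176.6]
wrist_force: [-4.8, -2.1, 5.8]
opening: 0.0593
time: 6.92
ee_pos: [0.5094, 0.2369, 0.1132]
tcp_rot: [-180.0, 29.9, -176.6]
wrist_force: [-0.1, 0.5, -3.7]
opening: 0.0596
[0.50941649 0.2368885  0.11316581] [-179.96514029   29.92724299 -176.58107628] [-0.13156631  0.47069944 -3.65732998]
8 rows of [-0.0017, -0.0169, -0.0192] [0.1, 2.24, 0.28]
 path [[0.502, 0.22, 0.131], [0.49, 0.185, 0.167], [0.48, 0.151, 0.203], [0.473, 0.117, 0.241]]
16 rows of [-0.0029, -0.0146, 0.0003] [0.02, 0.75, 0.16]
 path [[0.473, 0.085, 0.26], [0.485, 0.027, 0.261], [0.497, -0.031, 0.261], [0.507, -0.089, 0.261]]
```

```bash
python3 -m handwheel '[[-0.0017,-0.0169,-0.0192,0.1,2.24,0.28],[-0.0017,-0.0169,-0.0192,0.1,2.24,0.28],[-0.0017,-0.0169,-0.0192,0.1,2.24,0.28],[-0.0017,-0.0169,-0.0192,0.1,2.24,0.28],[-0.0017,-0.0169,-0.0192,0.1,2.24,0.28],[-0.0017,-0.0169,-0.0192,0.1,2.24,0.28],[-0.0017,-0.0169,-0.0192,0.1,2.24,0.28],[-0.0017,-0.0169,-0.0192,0.1,2.24,0.28]]'
python3 -m handwheel '[[-0.003,-0.0146,0.0003,0,1.5,0.3],[-0.003,-0.0146,0.0003,0,1.5,0.3],[-0.003,-0.0146,0.0003,0,1.5,0.3],[-0.003,-0.0146,0.0003,0,1.5,0.3],[-0.003,-0.0146,0.0003,0,1.5,0.3],[-0.003,-0.0146,0.0003,0,1.5,0.3],[-0.003,-0.0146,0.0003,0,1.5,0.3],[0,0,0,0,1.5,0.3]]'
python3 - <<'E'
from h import *
from workcell import cams,monitor
o=monitor.get_obs();w=cams.camera("wrist");print(o["time"],o["ee_pos"],o["tcp_rot"],o["q"].round(1))
pickle.dump((o,w),open("w3.pkl","wb"));cv2.imwrite("pics/w3.png",w["img"][:,:,::-1])
E
```

```text
time: 7.58
ee_pos: [0.4697, 0.0992, 0.2617]
tcp_rot: [179.9, 12.0, -179.0]
wrist_force: [1.3, 0.1, -3.5]
opening: 0.0592
time: 8.25
ee_pos: [0.492, -0.0041, 0.2608]
tcp_rot: [179.7, 0.0, 178.5]
wrist_force: [0.2, -0.3, -3.7]
opening: 0.0596
8.25 [ 0.49204947 -0.00408066  0.26075735] [1.79684702e+02 2.38371343e-02 1.78544399e+02] [-0.6 -2.7  3.7 96.3  0.3  0.8]
```

View pics/w3.png

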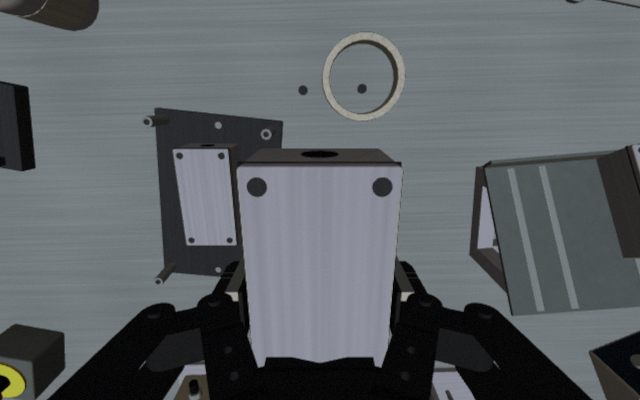

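Base lid is at (173–236,148–246), partly by the held box. The held box's lid has its near edge at v≈165, from u=238 to 400, and the grip looks square.

```bash
cat >> h.py <<'E'
def heldedge(w,T,u=(275,365),v=(140,200),thr=125):
    """robot-side edge of held lid: points on the lid plane, in tool coords (+x = robot side)"""
    d=w["depth"][210:300,270:370];P=cloud(w,T)[210:300,270:370][d>0];z=np.median(P[:,2])
    A=np.c_[P[:,:2],np.ones(len(P))];k=abs(P[:,2]-z)<.012;co=np.linalg.lstsq(A[k],P[k,2],rcond=None)[0]
    g=cv2.GaussianBlur(cv2.cvtColor(w["img"],cv2.COLOR_RGB2GRAY),(1,5),0).astype(int)
    E=[]
    for uu in range(*u,4):
        col=g[v[0]:v[1],uu];i=np.where(col<thr)[0]
        i=i[i<40];j=np.argmax(np.arange(len(col))>(i.max() if len(i) else 0));E.append((uu,v[0]+j-.5))
    E=np.array(E)
    X=ray(w,E,z,T);q=(X-T[:3,3])@T[:3,:3]
    f=np.polyfit(q[:,1],q[:,0],1)
    return dict(lidz=z,slope=co[:2],edge_x=np.median(q[:,0]),skew=np.degrees(np.arctan(f[0])),E=E[::6])
E
python3 - <<'E'
from h import *
np.set_printoptions(precision=4,suppress=True)
o,w=pickle.load(open("w3.pkl","rb"));T=toolT(o)
g=cv2.cvtColor(w["img"],cv2.COLOR_RGB2GRAY);print(g[145:175,300],g[140:155,215],g[205,165:245:3],g[300,236:256], g[300,380:400])
b=lid(w,(165,140,237,262),T,thr=130,level=.057);print(b)
print("base nearedge xy", b["c"]-b["x"]*b["size"][0]/2)
b2=lid(w,(165,140,237,262),T,thr=130);print(b2["c"],b2["tilt"])
print(heldedge(w,T,v=(140,185)))
print("world z of tcp",T[2,3])
E
```

```text
[124 122 126  91  57  59  59  55  50  50  51  57  60  61  61  61  46  32
  47  58  66  95 126 138 137 138 138 138 140 139] [ 39  42  43  48  56  57  57  46  59 116 142 142 141 142 142] [ 43  43  45  42  42  86 144 142 147 142 142 144 147 140 141 140 143 142
 144 148 142 139 147  33  40 139 138] [136 127  84  27  30  29  22   0   1   4   1  81 146 142 146 141 143 145
 144 146] [138 138 139 142 142 142 144 141 145 145 149 126   3   4   5   3  12  26
  28  28]
{'c': array([ 0.5142, -0.1314,  0.057 ]), 'x': array([ 0.9996, -0.0281,  0.    ]), 'n': array([0., 0., 1.]), 'size': (0.1117778941988945, 0.05830148980021477), 'thr': 130.0, 'tilt': np.float64(0.0), 'nyaw': np.float64(-180.0), 'xyaw': np.float64(-1.610633850097656)}
base nearedge xy [ 0.4583 -0.1298  0.057 ]
[ 0.5139 -0.131   0.058 ] 0.101486660249034
{'lidz': np.float64(0.2815467104996672), 'slope': array([-0.    ,  0.0043]), 'edge_x': np.float64(0.05912089750419783), 'skew': np.float64(-0.10275508893189975), 'E': array([[275. , 167.5],
       [299. , 167.5],
       [323. , 167.5],
       [347. , 167.5]])}
world z of tcp 0.26075735494850133
```

```bash
python3 - <<'E'
from h import *
T=plan([.5162,-.1315,.2],Rg(0,-1.6),8);plan([.5162,-.1315,.103],Rg(0,-1.6),8,T)
E
```

```text
8 rows of [-0.0034, -0.016, 0.0075] [0.04, -0.01, 0.02]
 path [[0.495, -0.019, 0.253], [0.501, -0.051, 0.238], [0.507, -0.083, 0.223], [0.513, -0.115, 0.207]]
8 rows of [0.0, 0.0, 0.0121] [-0.0, 0.0, -0.0]
 path [[0.516, -0.132, 0.188], [0.516, -0.132, 0.164], [0.516, -0.132, 0.139], [0.516, -0.132, 0.115]]
```

```bash
python3 -m handwheel '[[-0.0034,-0.016,0.0075,0.04,-0.01,0.02],[-0.0034,-0.016,0.0075,0.04,-0.01,0.02],[-0.0034,-0.016,0.0075,0.04,-0.01,0.02],[-0.0034,-0.016,0.0075,0.04,-0.01,0.02],[-0.0034,-0.016,0.0075,0.04,-0.01,0.02],[-0.0034,-0.016,0.0075,0.04,-0.01,0.02],[-0.0034,-0.016,0.0075,0.04,-0.01,0.02],[-0.0034,-0.016,0.0075,0.04,-0.01,0.02]]'
python3 -m handwheel '[[0,0,0.014,0,0,0],[0,0,0.016,0,0,0],[0,0,0.016,0,0,0],[0,0,0.016,0,0,0],[0,0,0.016,0,0,0],[0,0,0.014,0,0,0],[0,0,0.005,0,0,0],[0,0,0,0,0,0]]'
python3 - <<'E'
from h import *
from workcell import cams,monitor
np.set_printoptions(precision=4,suppress=True)
o=monitor.get_obs();w=cams.camera("wrist");T=toolT(o);print(o["time"],o["ee_pos"],o["tcp_rot"],o["wrist_force"])
pickle.dump((o,w),open("w4.pkl","wb"))
print(heldedge(w,T,v=(140,185)))
cv2.imwrite("pics/w4.png",cv2.resize(w["img"][90:240,200:440,::-1],None,fx=3.3,fy=3.3,interpolation=cv2.INTER_CUBIC))
plan([.5162,-.1315,.0835],Rg(0,-1.6),8)
E
```

```text
time: 8.97
ee_pos: [0.5161, -0.1309, 0.2003]
tcp_rot: [180.0, 0.2, 178.5]
wrist_force: [-0.1, -0.2, -3.5]
opening: 0.0593
time: 9.63
ee_pos: [0.5157, -0.1301, 0.1025]
tcp_rot: [179.9, 0.1, 178.5]
wrist_force: [-0.0, 0.9, -3.1]
opening: 0.0595
9.6333 [ 0.5157 -0.1301  0.1025] [179.9392   0.0952 178.523 ] [-0.0309  0.928  -3.063 ]
{'lidz': np.float64(0.12326583589924471), 'slope': array([0.0001, 0.    ]), 'edge_x': np.float64(0.0594798354900925), 'skew': np.float64(-0.07703221072917557), 'E': array([[275. , 166.5],
       [299. , 166.5],
       [323. , 166.5],
       [347. , 166.5]])}
8 rows of [0.0, -0.0002, 0.0025] [0.0, 0.02, 0.01]
 path [[0.516, -0.13, 0.101], [0.516, -0.131, 0.096], [0.516, -0.131, 0.091], [0.516, -0.131, 0.086]]
```

View pics/w4.png

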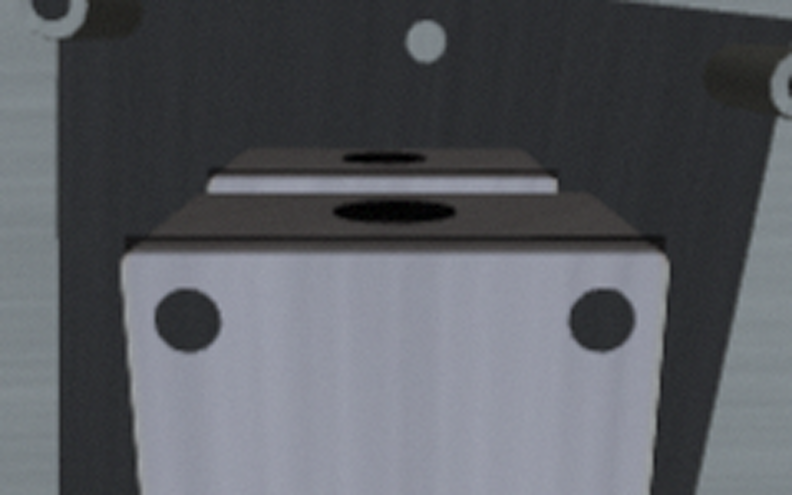

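The base lid's near edge shows at crop (208–558,176) and the held lid's at (122–668,252). I compare them by ray.

```bash
python3 - <<'E'
from h import *
np.set_printoptions(precision=4,suppress=True)
o,w=pickle.load(open("w4.pkl","rb"));T=toolT(o)
g=cv2.cvtColor(w["img"],cv2.COLOR_RGB2GRAY);print(g[138:170,318],g[146,258:268],g[146,364:374],g[170,232:242],g[170,396:408])
def loc(p,z): return (ray(w,p,z,T)-T[:3,3])@T[:3,:3]
s=lambda u,v:[200+u/3.3-.5,90+v/3.3-.5]
b=loc([s(208,183),s(558,183)],.057);be=loc([s(300,176),s(460,176)],.057)
h=loc([s(124,262),s(668,262)],T[2,3]+.021);he=loc([s(250,252),s(560,252)],T[2,3]+.021)
print("base y",b[:,1],b[:,1].mean(),"edge x",be[:,0]);print("held y",h[:,1],h[:,1].mean(),"edge x",he[:,0])
E
```

```text
[  8  34  54  48  46  90 135 148 146 145 104  62  39   5   6   2   4   5
   4  34  57  61  61  47  32  53  60  74 101 135 152 148] [ 49  48  46  47  74 128 146 146 146 147] [148 149 146 147 126  53  45  45  47  44] [ 44  43  46  44  91 148 147 146 142 146] [149 149 147 147 145 144 125  42  46  44  45  44]
base y [-0.0308  0.0285] -0.0011535882693606576 edge x [0.059  0.0589]
held y [-0.0279  0.03  ] 0.0010416400946982995 edge x [0.0598 0.0597]
```

```bash
python3 -m handwheel '[[-0.0008,-0.0011,0,0,0,0],[0,-0.0011,0.003,0,0,0],[0,0,0.004,0,0,0],[0,0,0.004,0,0,0],[0,0,0.004,0,0,0],[0,0,0.002,0,0,0],[0,0,0.001,0,0,0],[0,0,0,0,0,0]]'
python3 -m handwheel '[[0,0,0.0005,0,0,0],[0,0,0.0005,0,0,0],[0,0,0.0005,0,0,0],[0,0,0,0,0,0],[0,0,0,0,0,0],[0,0,0,0,0,0],[0,0,0,0,0,0],[0,0,0,0,0,0]]'
```

```text
time: 10.35
ee_pos: [0.5172, -0.1328, 0.0856]
tcp_rot: [180.0, 0.2, 178.5]
wrist_force: [-0.6, 0.1, -3.3]
opening: 0.0597
time: 11.02
ee_pos: [0.5173, -0.1328, 0.0845]
tcp_rot: [180.0, 0.2, 178.5]
wrist_force: [0.1, -0.1, -3.3]
opening: 0.0593
```

```bash
python3 -m handwheel '[[0,0,0.0005,0,0,0],[0,0,0.0005,0,0,0],[0,0,0.0005,0,0,0],[0,0,0.0005,0,0,0],[0,0,0,0,0,0],[0,0,0,0,0,0],[0,0,0,0,0,0],[0,0,0,0,0,0]]'
python3 -m handwheel '[[0,0,0.0004,0,0,0],[0,0,0.0004,0,0,0],[0,0,0,0,0,0],[0,0,0,0,0,0],[0,0,0,0,0,0],[0,0,0,0,0,0],[0,0,0,0,0,0],[0,0,0,0,0,0]]'
```

```text
time: 11.68
ee_pos: [0.5173, -0.1328, 0.0825]
tcp_rot: [180.0, 0.2, 178.5]
wrist_force: [-0.6, 0.0, -2.5]
opening: 0.0591
time: 12.35
ee_pos: [0.5175, -0.1328, 0.0822]
tcp_rot: [180.0, 0.3, 178.5]
wrist_force: [-1.9, 1.5, 6.1]
opening: 0.0594
```

```bash
python3 -m handwheel '[[0,0,-0.0002,0,0,0],[0,0,-0.0002,0,0,0],[0,0,0,0,0,0],[0,0,0,0,0,0],[0,0,0,0,0,0],[0,0,0,0,0,0],[0,0,0,0,0,0],[0,0,0,0,0,0]]'
python3 -m handwheel '[[0,0,0,0,0,0],[0,0,0,0,0,0],[0,0,0,0,0,0],[0,0,0,0,0,0],[0,0,0,0,0,0],[0,0,0,0,0,0],[0,0,-0.004,0,0,0],[0,0,-0.01,0,0,0]]' 1
python3 -m handwheel '[[0,0,-0.015,0,0,0],[0,0,-0.02,0,0,0],[0,0,-0.02,0,0,0],[0,0,-0.02,0,0,0],[0,0,-0.02,0,0,0],[0,0,-0.02,0,0,0],[0,0,-0.02,0,0,0],[0,0,0,0,0,0]]'
python3 - <<'E'
from h import *
from workcell import cams,monitor
np.set_printoptions(precision=4,suppress=True)
o=monitor.get_obs();w=cams.camera("wrist");T=toolT(o);print(o["time"],o["ee_pos"],o["tcp_rot"])
pickle.dump((o,w),open("w5.pkl","wb"))
cv2.imwrite("pics/w5.png",w["img"][:,:,::-1])
c=np.array([.5094,.3507,.1027]);R=Rg(30,3.4);n=-R.as_matrix()[:,2]
T=plan([.47,.15,.27],Rg(12,1),16);T=plan(c+.115*n,R,16,T)
E
```

```text
time: 13.02
ee_pos: [0.5175, -0.1328, 0.0822]
tcp_rot: [180.0, 0.2, 178.5]
wrist_force: [-0.7, 0.7, 6.0]
opening: 0.0593
time: 13.68
ee_pos: [0.5166, -0.1327, 0.0953]
tcp_rot: [180.0, 0.1, 178.5]
wrist_force: [-0.4, -0.1, 0.7]
opening: 0.0851
time: 14.35
ee_pos: [0.5178, -0.1331, 0.2363]
tcp_rot: [-179.9, 0.6, 178.5]
wrist_force: [0.9, 0.3, 0.3]
opening: 0.0859
14.35 [ 0.5178 -0.1331  0.2363] [-179.9433    0.5802  178.5013]
16 rows of [0.0028, 0.0177, -0.0025] [-0.02, -0.72, -0.16]
 path [[0.515, -0.115, 0.237], [0.505, -0.044, 0.246], [0.493, 0.026, 0.255], [0.48, 0.097, 0.264]]
16 rows of [0.0021, 0.0124, 0.0038] [-0.05, -1.12, -0.14]
 path [[0.468, 0.162, 0.266], [0.463, 0.212, 0.249], [0.458, 0.261, 0.232], [0.454, 0.31, 0.215]]
```

View pics/w5.png

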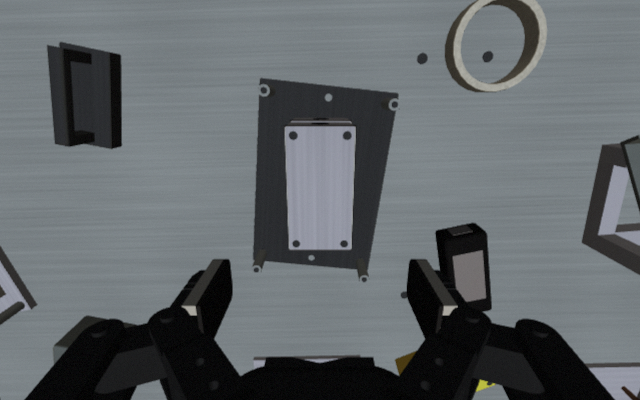

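The stacked lid at (285–355,124–250) sits over the base and looks flush. The weight is at (85,97).

```bash
python3 - <<'E'
from h import *
np.set_printoptions(precision=4,suppress=True)
o,w=pickle.load(open("w5.pkl","rb"));T=toolT(o)
print(lid(w,(270,112,370,260),T,thr=120,level=.102))
g=cv2.cvtColor(w["img"],cv2.COLOR_RGB2GRAY);print(g[112:134,320])
E
python3 -m handwheel '[[0.0028,0.0177,-0.0025,0,-0.72,-0.16],[0.0028,0.0177,-0.0025,0,-0.72,-0.16],[0.0028,0.0177,-0.0025,0,-0.72,-0.16],[0.0028,0.0177,-0.0025,0,-0.72,-0.16],[0.0028,0.0177,-0.0025,0,-0.72,-0.16],[0.0028,0.0177,-0.0025,0,-0.72,-0.16],[0.0028,0.0177,-0.0025,0,-0.72,-0.16],[0.0028,0.0177,-0.0025,0,-0.72,-0.16]]'
python3 -m handwheel '[[0.0028,0.0177,-0.0025,0,-0.72,-0.16],[0.0028,0.0177,-0.0025,0,-0.72,-0.16],[0.0028,0.0177,-0.0025,0,-0.72,-0.16],[0.0028,0.0177,-0.0025,0,-0.72,-0.16],[0.0028,0.0177,-0.0025,0,-0.72,-0.16],[0.0028,0.0177,-0.0025,0,-0.72,-0.16],[0.0028,0.0177,-0.0025,0,-0.72,-0.16],[0.0028,0.0177,-0.0025,0,-0.72,-0.16]]'
python3 -m handwheel '[[0.0021,0.0124,0.0038,-0.05,-1.12,-0.14],[0.0021,0.0124,0.0038,-0.05,-1.12,-0.14],[0.0021,0.0124,0.0038,-0.05,-1.12,-0.14],[0.0021,0.0124,0.0038,-0.05,-1.12,-0.14],[0.0021,0.0124,0.0038,-0.05,-1.12,-0.14],[0.0021,0.0124,0.0038,-0.05,-1.12,-0.14],[0.0021,0.0124,0.0038,-0.05,-1.12,-0.14],[0.0021,0.0124,0.0038,-0.05,-1.12,-0.14]]'
python3 -m handwheel '[[0.0021,0.0124,0.0038,-0.05,-1.12,-0.14],[0.0021,0.0124,0.0038,-0.05,-1.12,-0.14],[0.0021,0.0124,0.0038,-0.05,-1.12,-0.14],[0.0021,0.0124,0.0038,-0.05,-1.12,-0.14],[0.0021,0.0124,0.0038,-0.05,-1.12,-0.14],[0.0021,0.0124,0.0038,-0.05,-1.12,-0.14],[0.0021,0.0124,0.0038,-0.05,-1.12,-0.14],[0.0021,0.0124,0.0038,-0.05,-1.12,-0.14]]'
python3 - <<'E'
from h import *
from workcell import cams,monitor
np.set_printoptions(precision=4,suppress=True)
o=monitor.get_obs();w=cams.camera("wrist");T=toolT(o);print(o["time"],o["ee_pos"],o["tcp_rot"])
pickle.dump((o,w),open("w6.pkl","wb"));cv2.imwrite("pics/w6.png",w["img"][:,:,::-1])
c=np.array([.5094,.3507,.1027]);R=Rg(30,3.4);n=-R.as_matrix()[:,2]
d=lid(w,(272,115,372,268),T,thr=140);print(d)
T=plan(c+.05*n,R,8);plan(c-.022*n,R,8,T)
E
```

```text
{'c': array([ 0.5154, -0.1318,  0.102 ]), 'x': array([ 0.9996, -0.0265,  0.    ]), 'n': array([0., 0., 1.]), 'size': (0.11307661980390549, 0.05914514511823654), 'thr': 120.0, 'tilt': np.float64(0.0), 'nyaw': np.float64(-180.0), 'xyaw': np.float64(-1.5202865600585938)}
[ 44  46  47  47  46  41  23  35  68 107  77  12  28  42 111 145 148 149
 146 146 145 147]
time: 15.07
ee_pos: [0.4952, 0.0099, 0.2496]
tcp_rot: [-180.0, 6.0, 179.8]
wrist_force: [1.0, -0.3, 0.3]
opening: 0.0852
time: 15.73
ee_pos: [0.4693, 0.1513, 0.2658]
tcp_rot: [-179.7, 11.7, -178.9]
wrist_force: [1.1, 0.6, 0.4]
opening: 0.0853
time: 16.4
ee_pos: [0.4587, 0.2499, 0.2313]
tcp_rot: [-179.8, 20.7, -177.7]
wrist_force: [0.1, -0.6, 1.3]
opening: 0.0856
time: 17.07
ee_pos: [0.4514, 0.3486, 0.1963]
tcp_rot: [-179.6, 29.7, -176.4]
wrist_force: [-0.3, 0.3, 0.2]
opening: 0.0855
17.0667 [0.4514 0.3486 0.1963] [-179.6383   29.6725 -176.3979]
{'c': array([0.5084, 0.3509, 0.1022]), 'x': array([0.865 , 0.0524, 0.499 ]), 'n': array([-0.4982, -0.0292,  0.8666]), 'size': (0.11087294667959213, 0.05880465731024742), 'thr': 140.0, 'tilt': np.float64(29.937126208681203), 'nyaw': np.float64(3.3548310718803465), 'xyaw': np.float64(3.465359523551895)}
8 rows of [-0.0006, -0.0003, 0.0074] [-0.03, -0.04, 0.03]
 path [[0.455, 0.35, 0.189], [0.463, 0.35, 0.176], [0.472, 0.349, 0.164], [0.48, 0.349, 0.152]]
8 rows of [0.0, -0.0, 0.009] [0.0, 0.0, 0.0]
 path [[0.489, 0.349, 0.138], [0.498, 0.35, 0.123], [0.507, 0.351, 0.107], [0.516, 0.351, 0.091]]
```

```bash
python3 -m handwheel '[[-0.0006,-0.0003,0.0074,-0.03,-0.04,0.03],[-0.0006,-0.0003,0.0074,-0.03,-0.04,0.03],[-0.0006,-0.0003,0.0074,-0.03,-0.04,0.03],[-0.0006,-0.0003,0.0074,-0.03,-0.04,0.03],[-0.0006,-0.0003,0.0074,-0.03,-0.04,0.03],[-0.0006,-0.0003,0.0074,-0.03,-0.04,0.03],[-0.0006,-0.0003,0.0074,-0.03,-0.04,0.03],[-0.0006,-0.0003,0.0074,-0.03,-0.04,0.03]]'
python3 -m handwheel '[[0,0,0.012,0,0,0],[0,0,0.012,0,0,0],[0,0,0.012,0,0,0],[0,0,0.012,0,0,0],[0,0,0.012,0,0,0],[0,0,0.009,0,0,0],[0,0,0.003,0,0,0],[0,0,0,0,0,0]]'
python3 - <<'E'
from h import *
c=np.array([.509,.3508,.1025]);R=Rg(30,3.4);n=-R.as_matrix()[:,2]
plan(c-.022*n,R,2)
E
```

```text
time: 17.78
ee_pos: [0.486, 0.3475, 0.1474]
tcp_rot: [180.0, 30.0, -176.7]
wrist_force: [-0.1, -0.7, 0.4]
opening: 0.0856
time: 18.45
ee_pos: [0.5214, 0.3495, 0.0844]
tcp_rot: [-180.0, 29.9, -176.7]
wrist_force: [0.3, 0.0, 0.3]
opening: 0.0855
2 rows of [0.0008, 0.001, 0.0001] [-0.03, -0.05, -0.04]
 path [[0.521, 0.35, 0.084], [0.52, 0.351, 0.083]]
```

```bash
python3 -m handwheel '[[0.0008,0.001,0,0,-0.05,0],[0.0008,0.001,0,0,-0.05,0],[0,0,0,0,0,0],[0,0,0,0,0,0],[0,0,0,0,0,0],[0,0,0,0,0,0],[0,0,0,0,0,0],[0,0,0,0,0,0]]' -1 40
python3 -m handwheel '[[0,0,0,0,0,0],[0,0,0,0,0,0],[0,0,0,0,0,0],[0,0,-0.002,0,0,0],[0,0,-0.003,0,0,0],[0,0,-0.005,0,0,0],[0,0,-0.01,0,0,0],[0,0,-0.015,0,0,0]]'
python3 - <<'E'
from h import *
from workcell import monitor
o=monitor.get_obs();print(o['ee_pos'],o['tcp_rot'],o['wrist_force'])
T=plan([.46,.16,.28],Rg(12,1),8);T=plan([.5165,-.1325,.20],Rg(0,-1.5),16,T)
E
```

```text
time: 19.12
ee_pos: [0.5198, 0.3521, 0.0857]
tcp_rot: [179.9, 30.1, -176.7]
wrist_force: [-5.9, -0.7, 5.5]
opening: 0.0595
time: 19.78
ee_pos: [0.5017, 0.3499, 0.1136]
tcp_rot: [-179.9, 29.9, -176.7]
wrist_force: [-1.0, 0.2, -3.5]
opening: 0.0594
[0.50174641 0.34987429 0.11359394] [-179.9245654    29.92544914 -176.67121744] [-1.01623871  0.24797211 -3.45945564]
8 rows of [-0.0021, -0.0235, -0.0217] [0.1, 2.24, 0.27]
 path [[0.494, 0.326, 0.133], [0.481, 0.278, 0.174], [0.47, 0.231, 0.216], [0.463, 0.184, 0.258]]
16 rows of [-0.003, -0.0183, 0.0054] [0.02, 0.75, 0.16]
 path [[0.464, 0.142, 0.275], [0.481, 0.069, 0.256], [0.495, -0.004, 0.236], [0.508, -0.077, 0.216]]
```

```bash
python3 -m handwheel '[[-0.0021,-0.0235,-0.0217,0.1,2.24,0.27],[-0.0021,-0.0235,-0.0217,0.1,2.24,0.27],[-0.0021,-0.0235,-0.0217,0.1,2.24,0.27],[-0.0021,-0.0235,-0.0217,0.1,2.24,0.27],[-0.0021,-0.0235,-0.0217,0.1,2.24,0.27],[-0.0021,-0.0235,-0.0217,0.1,2.24,0.27],[-0.0021,-0.0235,-0.0217,0.1,2.24,0.27],[-0.0021,-0.0235,-0.0217,0.1,2.24,0.27]]'
python3 -m handwheel '[[-0.003,-0.0183,0.0054,0.02,0.75,0.16],[-0.003,-0.0183,0.0054,0.02,0.75,0.16],[-0.003,-0.0183,0.0054,0.02,0.75,0.16],[-0.003,-0.0183,0.0054,0.02,0.75,0.16],[-0.003,-0.0183,0.0054,0.02,0.75,0.16],[-0.003,-0.0183,0.0054,0.02,0.75,0.16],[-0.003,-0.0183,0.0054,0.02,0.75,0.16],[-0.003,-0.0183,0.0054,0.02,0.75,0.16]]'
python3 -m handwheel '[[-0.003,-0.0183,0.0054,0.02,0.75,0.16],[-0.003,-0.0183,0.0054,0.02,0.75,0.16],[-0.003,-0.0183,0.0054,0.02,0.75,0.16],[-0.003,-0.0183,0.0054,0.02,0.75,0.16],[-0.003,-0.0183,0.0054,0.02,0.75,0.16],[-0.003,-0.0183,0.0054,0.02,0.75,0.16],[-0.003,-0.0183,0.0054,0.02,0.75,0.16],[-0.003,-0.0183,0.0054,0.02,0.75,0.16]]'
python3 - <<'E'
from h import *
plan([.5168,-.1325,.149],Rg(0,-1.5),8)
E
```

```text
time: 20.45
ee_pos: [0.4592, 0.1592, 0.2821]
tcp_rot: [179.9, 12.0, -179.0]
wrist_force: [0.9, 0.6, -2.9]
opening: 0.0597
time: 21.12
ee_pos: [0.4919, 0.0133, 0.2416]
tcp_rot: [179.9, 6.1, 179.7]
wrist_force: [0.9, -0.9, -4.1]
opening: 0.0594
time: 21.78
ee_pos: [0.5164, -0.1333, 0.1997]
tcp_rot: [180.0, 0.0, 178.4]
wrist_force: [-0.0, -0.8, -3.0]
opening: 0.0597
8 rows of [-0.0, 0.0001, 0.0063] [0.01, 0.01, -0.01]
 path [[0.516, -0.133, 0.193], [0.517, -0.133, 0.181], [0.517, -0.133, 0.168], [0.517, -0.133, 0.155]]
```

```bash
python3 -m handwheel '[[0,0,0.008,0,0,0],[0,0,0.01,0,0,0],[0,0,0.01,0,0,0],[0,0,0.01,0,0,0],[0,0,0.008,0,0,0],[0,0,0.004,0,0,0],[0,0,0.001,0,0,0],[0,0,0,0,0,0]]'
python3 - <<'E'
from h import *
from workcell import cams,monitor
np.set_printoptions(precision=4,suppress=True)
o=monitor.get_obs();w=cams.camera("wrist");T=toolT(o);print(o["time"],o["ee_pos"],o["tcp_rot"],o["wrist_force"])
pickle.dump((o,w),open("w7.pkl","wb"))
print(heldedge(w,T,v=(140,185)))
g=cv2.cvtColor(w["img"],cv2.COLOR_RGB2GRAY);print(g[138:170,318],"\n",g[146,256:272],g[146,362:378],"\n",g[170,230:244],g[170,394:410])
cv2.imwrite("pics/w7.png",cv2.resize(w["img"][90:240,200:440,::-1],None,fx=3.3,fy=3.3,interpolation=cv2.INTER_CUBIC))
E
```

```text
time: 22.45
ee_pos: [0.5166, -0.1321, 0.1494]
tcp_rot: [180.0, 0.1, 178.5]
wrist_force: [0.6, 1.0, -3.9]
opening: 0.059
22.45 [ 0.5166 -0.1321  0.1494] [179.9715   0.1401 178.482 ] [ 0.566   1.0312 -3.9412]
{'lidz': np.float64(0.16907173783229282), 'slope': array([ 0.0007, -0.0004]), 'edge_x': np.float64(0.05854105011705973), 'skew': np.float64(0.1026004491874315), 'E': array([[275. , 168.5],
       [299. , 168.5],
       [323. , 168.5],
       [347. , 168.5]])}
[ 14  47  45  38  60 110 141 146 144 145 146 100  55  42  17   2   6   5
   4   4  29  53  64  61  43  22  45  61  65  92 126 142] 
 [ 46  47  44  45  43  44  46  44  42  84 143 143 138 141 143 144] [138 140 142 143 145 145 142 144 125  37  43  46  46  43  47  45] 
 [124 123 123 122 124 121 104  87 143 139 141 140 140 142] [144 144 143 143 141 139 131 100  46  44  47  44  45  78 127 128]
```

View pics/w7.png

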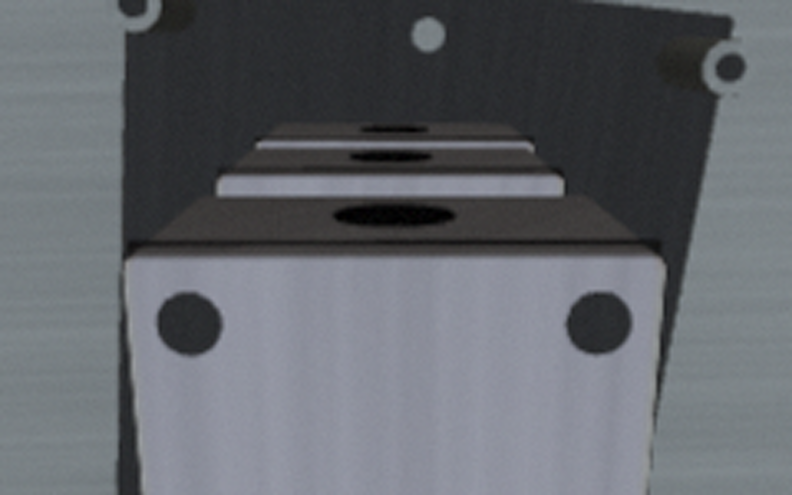

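The view shows all three near edges. A thin bright strip of base lid is visible at crop v≈145, so box 2 may sit 1–2 mm towards +x. I quantify that first.

```bash
python3 - <<'E'
from h import *
np.set_printoptions(precision=4,suppress=True)
o,w=pickle.load(open("w7.pkl","rb"));T=toolT(o)
g=cv2.cvtColor(w["img"],cv2.COLOR_RGB2GRAY).astype(float)
print(g[126:150,300])
def loc(p,z): return (ray(w,p,z,T)-T[:3,3])@T[:3,:3]
def cross(a,th,rng,rise=True):
    for i in range(*rng):
        if (a[i]<th<=a[i+1]) if rise else (a[i]>=th>a[i+1]): return i+(th-a[i])/(a[i+1]-a[i])
for n,z,vr,rows,ul,ur in (("base",.057,(129,136),(134,),(272,285),(355,368)),("R",.102,(140,147),(144,145,146),(258,272),(364,376)),("held",T[2,3]+.0205,(160,172),(170,171,172),(234,242),(396,404))):
    vs=[(u,cross(g[:,u],100,vr)) for u in range(285,356,5)];vs=[x for x in vs if x[1]]
    e=loc(vs,z)
    L=[cross(g[r],95,ul) for r in rows];Rr=[cross(g[r],95,ur,False) for r in rows]
    y=[loc([[l,r],[q,r]],z)[:,1] for l,q,r in zip(L,Rr,rows) if l and q]
    print(n,"edge x",e[:,0].mean(),"skew",np.degrees(np.arctan(np.polyfit(e[:,1],e[:,0],1)[0])) if len(e)>2 else 0,"y",np.array(y).round(4).tolist(), np.mean(y))
E
```

```text
[ 45.  53.  57.  60.  63.  51.  78. 135. 118.  67.  60.  60.  59.  61.
  44.  38.  60. 110. 137. 140. 141. 142. 142. 101.]
base edge x 0.059919042830225436 skew -0.23394378857648246 y [[-0.0285, 0.0303]] 0.0008972972199648727
R edge x 0.05874861326354052 skew -0.04251631587450023 y [[-0.0292, 0.0296], [-0.0295, 0.0298], [-0.0297, 0.0298]] 0.00012082004232697476
held edge x 0.05918078665861716 skew 0.08918220618479447 y [[-0.0281, 0.0299], [-0.0281, 0.0299]] 0.0009094174371826382
```

```bash
python3 -m handwheel '[[0,-0.0004,0.003,0,0,0],[0,0,0.004,0,0,0],[0,0,0.004,0,0,0],[0,0,0.004,0,0,0],[0,0,0.003,0,0,0],[0,0,0.001,0,0,0],[0,0,0,0,0,0],[0,0,0,0,0,0]]'
python3 - <<'E'
from h import *
from workcell import monitor
print(monitor.get_obs()['ee_pos'])
plan([.5163,-.1325,.1285],Rg(0,-1.5),3)
E
```

```text
time: 23.17
ee_pos: [0.5168, -0.1328, 0.1305]
tcp_rot: [180.0, 0.1, 178.5]
wrist_force: [0.5, 0.6, -3.4]
opening: 0.0594
[ 0.51675096 -0.13276545  0.13047018]
3 rows of [0.0002, 0.0001, 0.0007] [0.01, 0.05, -0.02]
 path [[0.517, -0.133, 0.13], [0.516, -0.133, 0.129], [0.516, -0.132, 0.128]]
```

```bash
python3 -m handwheel '[[0.0005,0.0003,0.0007,0,0,0],[0,0,0.0007,0,0,0],[0,0,0.0006,0,0,0],[0,0,0,0,0,0],[0,0,0,0,0,0],[0,0,0,0,0,0],[0,0,0,0,0,0],[0,0,0,0,0,0]]'
python3 -m handwheel '[[0,0,0.0004,0,0,0],[0,0,0.0004,0,0,0],[0,0,0,0,0,0],[0,0,0,0,0,0],[0,0,0,0,0,0],[0,0,0,0,0,0],[0,0,0,0,0,0],[0,0,0,0,0,0]]'
```

```text
time: 23.83
ee_pos: [0.5163, -0.1324, 0.1285]
tcp_rot: [180.0, 0.1, 178.5]
wrist_force: [0.0, 0.3, -3.0]
opening: 0.0594
time: 24.5
ee_pos: [0.5164, -0.1324, 0.1283]
tcp_rot: [180.0, 0.2, 178.5]
wrist_force: [-1.5, 2.0, 5.8]
opening: 0.0596
```

```bash
python3 -m handwheel '[[0,0,-0.0003,0,0,0],[0,0,-0.0002,0,0,0],[0,0,0,0,0,0],[0,0,0,0,0,0],[0,0,0,0,0,0],[0,0,0,0,0,0],[0,0,0,0,0,0],[0,0,0,0,0,0]]'
python3 -m handwheel '[[0,0,0,0,0,0],[0,0,0,0,0,0],[0,0,0,0,0,0],[0,0,0,0,0,0],[0,0,0,0,0,0],[0,0,0,0,0,0],[0,0,-0.004,0,0,0],[0,0,-0.01,0,0,0]]' 1
python3 -m handwheel '[[0,0,-0.015,0,0,0],[0,0,-0.02,0,0,0],[0,0,-0.02,0,0,0],[0,0,-0.02,0,0,0],[0,0,-0.02,0,0,0],[0,0,-0.015,0,0,0],[0,0,0,0,0,0],[0,0,0,0,0,0]]'
python3 - <<'E'
from h import *
from workcell import cams,monitor
np.set_printoptions(precision=4,suppress=True)
o=monitor.get_obs();w=cams.camera("wrist");T=toolT(o);print(o["time"],o["ee_pos"],o["tcp_rot"])
pickle.dump((o,w),open("w8.pkl","wb"))
cv2.imwrite("pics/w8.png",w["img"][:,:,::-1])
d=lid(w,(262,80,378,260),T,thr=120,level=.147);print(d)
g=cv2.cvtColor(w["img"],cv2.COLOR_RGB2GRAY);print(g[100:140,305])
E
```

```text
time: 25.17
ee_pos: [0.5164, -0.1325, 0.1283]
tcp_rot: [180.0, 0.2, 178.5]
wrist_force: [0.1, 1.1, 5.4]
opening: 0.0592
time: 25.83
ee_pos: [0.5156, -0.1323, 0.1414]
tcp_rot: [179.9, 0.0, 178.5]
wrist_force: [-0.2, 0.5, -0.1]
opening: 0.0857
time: 26.5
ee_pos: [0.5164, -0.1326, 0.2534]
tcp_rot: [180.0, 0.3, 178.5]
wrist_force: [0.2, 0.7, -0.6]
opening: 0.0854
26.5 [ 0.5164 -0.1326  0.2534] [179.9983   0.264  178.4564]
{'c': array([ 0.5113, -0.1313,  0.147 ]), 'x': array([ 0.9997, -0.0252,  0.    ]), 'n': array([0., 0., 1.]), 'size': (0.10681502521038055, 0.0590946227312088), 'thr': 120.0, 'tilt': np.float64(0.0), 'nyaw': np.float64(-180.0), 'xyaw': np.float64(-1.4451675415039065)}
[ 44  44  43  45  47  45  48  45  47  44  45  46  43  43  42  44  44  48
  44  56  51  49 122 110  59  56  53  55  57  61  51  66 123 142 141 142
 143 144 141 143]
```

View pics/w8.png

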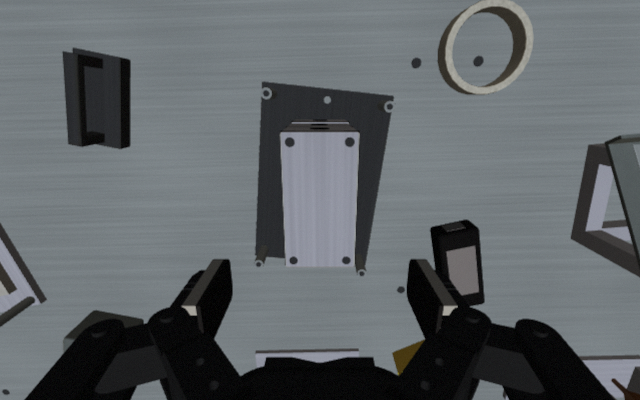

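```bash
python3 - <<'E'
from h import *
np.set_printoptions(precision=4,suppress=True)
o,w=pickle.load(open("w8.pkl","rb"));T=toolT(o)
print(lid(w,(262,112,378,285),T,thr=120,level=.147))
plan([.429,-.378,.19],Rg(0,-13.3),16)
E
```

```text
{'c': array([ 0.5237, -0.1318,  0.147 ]), 'x': array([ 0.9996, -0.0272,  0.    ]), 'n': array([0., 0., 1.]), 'size': (0.1315508484840393, 0.1014784425497055), 'thr': 120.0, 'tilt': np.float64(0.0), 'nyaw': np.float64(-180.0), 'xyaw': np.float64(-1.5568695068359375)}
16 rows of [0.0035, -0.0159, 0.0039] [0.0, 0.01, 0.73]
 path [[0.512, -0.148, 0.248], [0.494, -0.211, 0.233], [0.473, -0.273, 0.217], [0.449, -0.333, 0.202]]
```

```bash
python3 - <<'E'
from h import *
np.set_printoptions(precision=4,suppress=True)
o,w=pickle.load(open("w8.pkl","rb"));T=toolT(o)
for v1 in (268,269,270): 
  d=lid(w,(276,112,362,v1),T,thr=125,level=.147);print(d["c"],d["size"],d["xyaw"])
g=cv2.cvtColor(w["img"],cv2.COLOR_RGB2GRAY);print(g[258:276,320],g[200,276:290],g[200,350:364])
E
python3 -m handwheel '[[0.0035,-0.0159,0.0039,0,0,0.73],[0.0035,-0.0159,0.0039,0,0,0.73],[0.0035,-0.0159,0.0039,0,0,0.73],[0.0035,-0.0159,0.0039,0,0,0.73],[0.0035,-0.0159,0.0039,0,0,0.73],[0.0035,-0.0159,0.0039,0,0,0.73],[0.0035,-0.0159,0.0039,0,0,0.73],[0.0035,-0.0159,0.0039,0,0,0.73]]'
python3 -m handwheel '[[0.0035,-0.0159,0.0039,0,0,0.73],[0.0035,-0.0159,0.0039,0,0,0.73],[0.0035,-0.0159,0.0039,0,0,0.73],[0.0035,-0.0159,0.0039,0,0,0.73],[0.0035,-0.0159,0.0039,0,0,0.73],[0.0035,-0.0159,0.0039,0,0,0.73],[0.0035,-0.0159,0.0039,0,0,0.73],[0.0035,-0.0159,0.0039,0,0,0.73]]'
python3 - <<'E'
from h import *
from workcell import cams,monitor
np.set_printoptions(precision=4,suppress=True)
o=monitor.get_obs();w=cams.camera("wrist");T=toolT(o);print(o["time"],o["ee_pos"],o["tcp_rot"])
pickle.dump((o,w),open("w9.pkl","wb"))
cv2.imwrite("pics/w9.png",w["img"][:,:,::-1])
P=cloud(w,T)[60:262];d=w["depth"][60:262]
near=(d>0)&(np.hypot(P[...,0]-.429,P[...,1]+.378)<.09)
for lo,hi in ((.045,.07),(.012,.07)):
    m=(near&(P[...,2]>lo)&(P[...,2]<hi)).astype(np.uint8);m=cv2.morphologyEx(m,cv2.MORPH_OPEN,np.ones((3,3)))
    Q=P[m>0];print(lo,len(Q),Q.mean(0),np.median(Q[:,2]),cv2.minAreaRect(Q[:,:2].astype(np.float32)))
E
```

```text
[ 0.5151 -0.1355  0.147 ] (0.11448598653078079, 0.0673087015748024) -1.5604934692382812
[ 0.5156 -0.1354  0.147 ] (0.11547046154737473, 0.06748339533805847) -1.5602951049804688
[ 0.5161 -0.1355  0.147 ] (0.11645727604627609, 0.06757287681102753) -1.5601119995117188
[146 146 147 147 147 147 148 146 141 131 128 122 119 121 119 119 123 121] [ 44  42  40  45  42  41  91 153 148 148 150 147 145 145] [143 142 144 146 149 151 123  44  43  46  44  43  43  44]
time: 27.22
ee_pos: [0.4783, -0.2578, 0.2194]
tcp_rot: [179.9, 0.0, 172.6]
wrist_force: [0.4, 0.6, 0.3]
opening: 0.0858
time: 27.88
ee_pos: [0.4288, -0.378, 0.1879]
tcp_rot: [179.9, 0.0, 166.7]
wrist_force: [0.1, -0.1, -0.6]
opening: 0.0851
27.8833 [ 0.4288 -0.378   0.1879] [179.8887   0.0375 166.7375]
0.045 1525 [ 0.4257 -0.376   0.0585] 0.05871434350227439 ((0.4290079176425934, -0.3769652545452118), (0.013305628672242165, 0.0894729495048523), 77.00668334960938)
0.012 5048 [ 0.4249 -0.3757  0.0324] 0.02137829802093666 ((0.42936640977859497, -0.3767068386077881), (0.05008156970143318, 0.10005718469619751), 77.09529113769531)
```

View pics/w9.png

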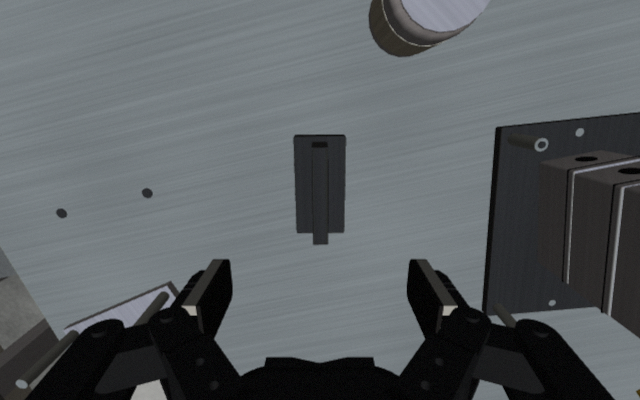

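The weight's bar lies at (320,195), straight under the tool: centre (0.429,-0.377), yaw -13°. The solvent can and the stack are clear of the path.

```bash
python3 - <<'E'
from h import *
np.set_printoptions(precision=4,suppress=True)
o,w=pickle.load(open("w8.pkl","rb"));T8=toolT(o)
for v,a,b in ((200,282.0,356.3),):
    print("lid3 y/x pts",ray(w,[[a,v],[b,v]],.147,T8),ray(w,[[320,131.5],[320,267.3]],.147,T8))
plan([.4292,-.3768,.052],Rg(0,-13),8)
E
python3 -m handwheel '[[-0.0002,0.0002,0.02,0,0,0],[-0.0002,0.0002,0.025,0,0,0],[-0.0002,0.0002,0.025,0,0,0],[0,0.0002,0.025,0,0,0],[0,0.0002,0.02,0,0,0],[0,0.0002,0.015,0,0,0],[0,0,0.006,0,0,0],[0,0,0,0,0,0]]'
python3 -c "
from h import *
plan([.4292,-.3768,.052],Rg(0,-13),2)"
```

```text
lid3 y/x pts [[ 0.5106 -0.1615  0.147 ]
 [ 0.5122 -0.102   0.147 ]] [[ 0.4576 -0.1296  0.147 ]
 [ 0.5727 -0.1327  0.147 ]]
8 rows of [-0.0001, 0.0004, 0.0169] [0.01, -0.0, -0.05]
 path [[0.428, -0.38, 0.17], [0.428, -0.379, 0.136], [0.429, -0.378, 0.103], [0.429, -0.377, 0.069]]
time: 28.6
ee_pos: [0.4298, -0.3755, 0.0512]
tcp_rot: [179.8, -0.1, 166.8]
wrist_force: [0.6, 0.3, 0.2]
opening: 0.0856
2 rows of [0.0001, -0.0007, -0.0004] [0.08, -0.03, -0.11]
 path [[0.43, -0.376, 0.052], [0.429, -0.377, 0.052]]
```

```bash
python3 -m handwheel '[[0.0002,-0.0013,0,0,0,-0.2],[0,0,0,0,0,0],[0,0,0,0,0,0],[0,0,0,0,0,0],[0,0,0,0,0,0],[0,0,0,0,0,0],[0,0,0,0,0,0],[0,0,0,0,0,0]]' -1 80
python3 -m handwheel '[[0,0,0,0,0,0],[0,0,0,0,0,0],[0,0,0,0,0,0],[0,0,0,0,0,0],[0,0,-0.001,0,0,0],[0,0,-0.003,0,0,0],[0,0,-0.008,0,0,0],[0,0,-0.015,0,0,0]]'
python3 -c "
from h import *
T=plan([.4292,-.3768,.24],Rg(0,-13),8);plan([.5151,-.1319,.225],Rg(0,-1.6),16,T)"
```

```text
time: 29.27
ee_pos: [0.4306, -0.3778, 0.0541]
tcp_rot: [179.9, 0.2, 167.0]
wrist_force: [-0.8, 2.8, 6.7]
opening: 0.0126
time: 29.93
ee_pos: [0.4289, -0.3768, 0.0783]
tcp_rot: [179.8, -0.1, 167.0]
wrist_force: [-0.2, 0.1, -8.5]
opening: 0.0119
8 rows of [-0.0, 0.0, -0.0202] [0.02, -0.02, -0.0]
 path [[0.429, -0.377, 0.099], [0.429, -0.377, 0.139], [0.429, -0.377, 0.179], [0.429, -0.377, 0.22]]
16 rows of [-0.0033, 0.0159, 0.0009] [0.0, -0.0, -0.71]
 path [[0.436, -0.362, 0.239], [0.461, -0.302, 0.235], [0.484, -0.241, 0.232], [0.503, -0.179, 0.228]]
```

```bash
python3 -m handwheel '[[0,0,-0.02,0,0,0],[0,0,-0.021,0,0,0],[0,0,-0.021,0,0,0],[0,0,-0.021,0,0,0],[0,0,-0.021,0,0,0],[0,0,-0.021,0,0,0],[0,0,-0.02,0,0,0],[0,0,-0.016,0,0,0]]'
python3 -m handwheel '[[-0.0033,0.0159,0.0009,0,0,-0.71],[-0.0033,0.0159,0.0009,0,0,-0.71],[-0.0033,0.0159,0.0009,0,0,-0.71],[-0.0033,0.0159,0.0009,0,0,-0.71],[-0.0033,0.0159,0.0009,0,0,-0.71],[-0.0033,0.0159,0.0009,0,0,-0.71],[-0.0033,0.0159,0.0009,0,0,-0.71],[-0.0033,0.0159,0.0009,0,0,-0.71]]'
python3 -m handwheel '[[-0.0033,0.0159,0.0009,0,0,-0.71],[-0.0033,0.0159,0.0009,0,0,-0.71],[-0.0033,0.0159,0.0009,0,0,-0.71],[-0.0033,0.0159,0.0009,0,0,-0.71],[-0.0033,0.0159,0.0009,0,0,-0.71],[-0.0033,0.0159,0.0009,0,0,-0.71],[-0.0033,0.0159,0.0009,0,0,-0.71],[-0.0033,0.0159,0.0009,0,0,-0.71]]'
python3 -m handwheel '[[0,0,0,0,0,0],[0,0,0,0,0,0],[0,0,0,0,0,0],[0,0,0,0,0,0],[0,0,0,0,0,0],[0,0,0,0,0,0],[0,0,0,0,0,0],[0,0,0,0,0,0]]'
python3 - <<'E'
from h import *
from workcell import cams,monitor
np.set_printoptions(precision=4,suppress=True)
o=monitor.get_obs();w=cams.camera("wrist");T=toolT(o);print(o["time"],o["ee_pos"],o["tcp_rot"],o["wrist_force"])
pickle.dump((o,w),open("w10.pkl","wb"))
P=(cloud(w,T)-T[:3,3])@T[:3,:3]  # tool coords
g=cv2.cvtColor(w["img"],cv2.COLOR_RGB2GRAY)
print(g[100:200:2,280]);print(g[100:200:2,318]);print(g[180,250:390:3])
print("tool z col280",P[100:200:4,280,2]);print("tool x",P[100:200:4,280,0])
plan([.5151,-.1319,.21],Rg(0,-1.6),8)
E
```

```text
time: 30.6
ee_pos: [0.4296, -0.3778, 0.243]
tcp_rot: [180.0, 0.1, 167.0]
wrist_force: [0.6, -1.0, -9.0]
opening: 0.0121
time: 31.27
ee_pos: [0.4789, -0.2569, 0.2341]
tcp_rot: [179.9, 0.1, 172.7]
wrist_force: [-0.3, 0.1, -8.6]
opening: 0.012
time: 31.93
ee_pos: [0.5159, -0.1325, 0.2271]
tcp_rot: [180.0, 0.1, 178.4]
wrist_force: [0.7, 0.7, -8.9]
opening: 0.0121
time: 32.6
ee_pos: [0.5161, -0.1336, 0.2274]
tcp_rot: [180.0, 0.1, 178.3]
wrist_force: [-0.4, -0.1, -7.9]
opening: 0.0123
32.6 [ 0.5161 -0.1336  0.2274] [179.973    0.1453 178.3055] [-0.433  -0.0725 -7.9461]
[ 55  49  53  53  54  55  52  56  52  55  51  54  53  54  53  51  50  50
  81 166 165 165 164 166 165 162 163 166  81  18  22  40  51  54  51  52
  53  52  52  52  52  53  52  52  51  50  53  56  51  53]
[ 51  50  51  51  52  51  51  49  52  51  53  22  77  87  42  48   6  42
  98 163 163 162 164 164 161 164 164 162  81  21  24  41  48  52  49  51
  25  22  21  21  23  21  21  21  25  28  45  52  51  53]
[144 144  54  52  52  51  54  50  54  51  52  52  52  48  51  51  49  53
  46  23  21  23  21  23  24  22  19  21  37  57  54  52  53  53  52  50
  56  53  53  47  52  49  50  52  53  93 148]
tool z col280 [0.2156 0.2152 0.2141 0.2145 0.2149 0.2155 0.2136 0.2143 0.2146 0.0815
 0.079  0.0787 0.0786 0.0778 0.0488 0.0362 0.0316 0.032  0.032  0.0326
 0.0327 0.0332 0.0327 0.0335 0.0338]
tool x [0.0816 0.0775 0.0735 0.0694 0.0652 0.061  0.0569 0.0527 0.0484 0.0587
 0.0564 0.0538 0.0512 0.0486 0.051  0.0511 0.0498 0.0476 0.0454 0.0431
 0.0409 0.0385 0.0364 0.0339 0.0316]
8 rows of [0.0001, 0.0002, 0.0022] [0.0, 0.02, -0.01]
 path [[0.516, -0.133, 0.225], [0.516, -0.133, 0.221], [0.515, -0.132, 0.217], [0.515, -0.132, 0.212]]
```

```bash
python3 - <<'E'
from h import *
np.set_printoptions(precision=4,suppress=True)
o,w=pickle.load(open("w10.pkl","rb"));T=toolT(o)
g=cv2.cvtColor(w["img"],cv2.COLOR_RGB2GRAY).astype(int)
def loc(p,z): return (ray(w,p,z,T)-T[:3,3])@T[:3,:3]
for v,th,zz in ((144,110,.147),(150,110,.147),(200,100,T[2,3]-.0325),(180,100,T[2,3]-.0325)):
    r=g[v]>th; 
    u=np.where(r[200:440])[0]+200 if zz==.147 else np.where(~r[230:410])[0]+230
    print(v,u.min(),u.max(),loc([[u.min()-.5,v],[u.max()+.5,v]],zz)[:,1],loc([[u.min()-.5,v],[u.max()+.5,v]],zz)[:,1].mean())
E
python3 -m handwheel '[[0,0.0004,0.003,0,0,0],[0,0.0004,0.004,0,0,0],[0,0.0004,0.004,0,0,0],[0,0,0.004,0,0,0],[0,0,0.004,0,0,0],[0,0,0.002,0,0,0],[0,0,0.001,0,0,0],[0,0,0,0,0,0]]'
```

```text
144 200 439 [-0.0795  0.0816] 0.0010295792356751349
150 200 439 [-0.08   0.082] 0.0010274976737468591
200 254 381 [-0.0351  0.0349] -7.066897434355665e-05
180 255 385 [-0.0338  0.0364] 0.0012966585881930698
time: 33.32
ee_pos: [0.5161, -0.132, 0.2051]
tcp_rot: [180.0, 0.1, 178.3]
wrist_force: [-0.8, -0.6, -8.1]
opening: 0.012
```

```bash
python3 -m handwheel '[[0,0,0.0007,0,0,0],[0,0,0.0007,0,0,0],[0,0,0.0006,0,0,0],[0,0,0.0005,0,0,0],[0,0,0,0,0,0],[0,0,0,0,0,0],[0,0,0,0,0,0],[0,0,0,0,0,0]]'
python3 -m handwheel '[[0,0,0.0005,0,0,0],[0,0,0.0004,0,0,0],[0,0,0,0,0,0],[0,0,0,0,0,0],[0,0,0,0,0,0],[0,0,0,0,0,0],[0,0,0,0,0,0],[0,0,0,0,0,0]]'
```

```text
time: 33.98
ee_pos: [0.5163, -0.132, 0.203]
tcp_rot: [180.0, 0.2, 178.3]
wrist_force: [0.1, -0.6, -8.7]
opening: 0.012
time: 34.65
ee_pos: [0.5163, -0.1321, 0.202]
tcp_rot: [180.0, 0.1, 178.3]
wrist_force: [-0.2, -1.4, -8.7]
opening: 0.0122
```

```bash
python3 -m handwheel '[[0,0,0.0004,0,0,0],[0,0,0.0004,0,0,0],[0,0,0,0,0,0],[0,0,0,0,0,0],[0,0,0,0,0,0],[0,0,0,0,0,0],[0,0,0,0,0,0],[0,0,0,0,0,0]]'
python3 -m handwheel '[[0,0,0.0003,0,0,0],[0,0,0.0002,0,0,0],[0,0,0,0,0,0],[0,0,0,0,0,0],[0,0,0,0,0,0],[0,0,0,0,0,0],[0,0,0,0,0,0],[0,0,0,0,0,0]]'
```

```text
time: 35.32
ee_pos: [0.5162, -0.1321, 0.2011]
tcp_rot: [180.0, 0.1, 178.3]
wrist_force: [-0.5, 0.2, -8.6]
opening: 0.0125
time: 35.98
ee_pos: [0.5163, -0.1321, 0.2011]
tcp_rot: [180.0, 0.2, 178.3]
wrist_force: [-2.5, 1.9, 1.9]
opening: 0.0121
```

```bash
python3 -m handwheel '[[0,0,0,0,0,0],[0,0,0,0,0,0],[0,0,0,0,0,0],[0,0,0,0,0,0],[0,0,0,0,0,0],[0,0,0,0,0,0],[0,0,0,0,0,0],[0,0,0,0,0,0]]' 1
python3 -m handwheel '[[0,0,-0.004,0,0,0],[0,0,-0.01,0,0,0],[0,0,-0.015,0,0,0],[0,0,-0.015,0,0,0],[0,0,-0.015,0,0,0],[0,0,-0.015,0,0,0],[0,0,-0.015,0,0,0],[0,0,-0.01,0,0,0]]'
python3 -m handwheel '[[0.03,0.01,-0.005,0,0,0],[0.03,0.015,-0.005,0,0,0],[0.03,0.015,-0.005,0,0,0],[0.03,0.015,-0.005,0,0,0],[0.03,0.015,0,0,0,0],[0.02,0.015,0,0,0,0],[0.01,0.01,0,0,0,0],[0,0,0,0,0,0]]'
python3 - <<'E'
from h import *
from workcell import cams,monitor
np.set_printoptions(precision=4,suppress=True)
o=monitor.get_obs();w=cams.camera("wrist");c=cams.camera("top");s=cams.camera("scene");print(o["time"],o["ee_pos"],o["tcp_rot"])
pickle.dump((o,w,c,s),open("w11.pkl","wb"))
f=lambda i,a:cv2.resize(i[a[1]:a[3],a[0]:a[2],::-1],(400,300),interpolation=cv2.INTER_CUBIC)
A=np.hstack([f(c["img"],(320,125,420,200+0)),f(s["img"],(230,130,350,220))])
B=np.hstack([f(w["img"],(0,0,640,400)),f(c["img"],(150,30,490,285))])
cv2.imwrite("pics/fin.png",np.vstack([A,B]))
E
```

```text
time: 36.65
ee_pos: [0.5163, -0.1321, 0.2007]
tcp_rot: [180.0, 0.1, 178.3]
wrist_force: [-0.3, 0.5, -0.0]
opening: 0.0852
time: 37.32
ee_pos: [0.5161, -0.1321, 0.3023]
tcp_rot: [-180.0, 0.3, 178.3]
wrist_force: [0.5, 0.1, 0.3]
opening: 0.0854
time: 37.98
ee_pos: [0.3371, -0.0308, 0.3212]
tcp_rot: [180.0, 0.3, 178.4]
wrist_force: [0.0, 0.5, -0.0]
opening: 0.0851
37.9833 [ 0.3371 -0.0308  0.3212] [179.9648   0.3328 178.4056]
```

View pics/fin.png

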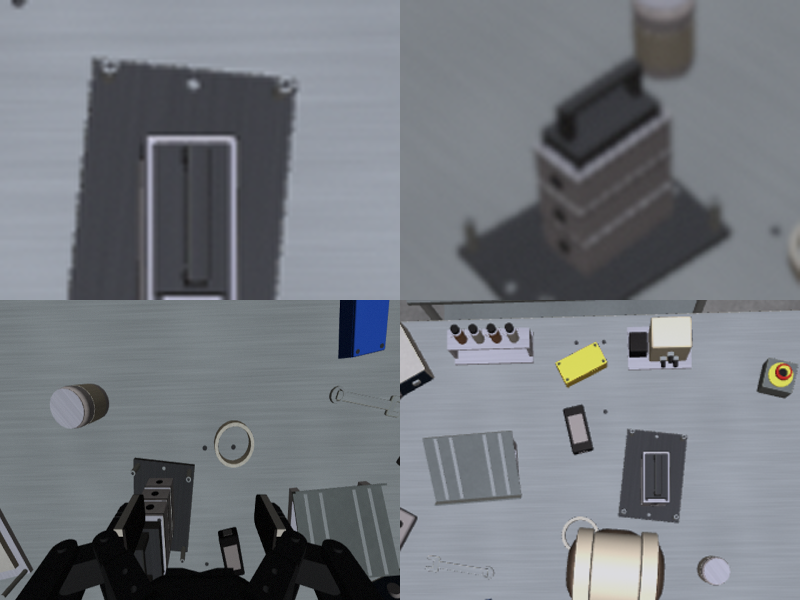

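The column stands upright, with the weight centred inside an even lid margin at crop (148–238,137–300). The bystanders look unmoved. I run one numeric check, then hand in.

```bash
python3 - <<'E'
from h import *
from workcell import order
np.set_printoptions(precision=4,suppress=True)
o,w,c,s=pickle.load(open("w11.pkl","rb"))
d=lid(c,(348,150,386,222),thr=125,level=.147);print("lid3 top cam",d["c"],d["size"],d["xyaw"])
P=cloud(c)[140:222,340:392];m=P[...,2]
for lo,hi in ((.158,.178),(.195,.215)):
    Q=P[(m>lo)&(m<hi)];print(lo,len(Q),Q.mean(0),cv2.minAreaRect(Q[:,:2].astype(np.float32)))
print(order.job_done())
E
```

```text
lid3 top cam [ 0.5156 -0.1335  0.147 ] (0.11226508766412735, 0.055829960852861404) -1.6115188598632815
0.158 537 [ 0.5134 -0.1324  0.167 ] ((0.5148527026176453, -0.1332603394985199), (0.047957975417375565, 0.09816454350948334), 88.1000747680664)
0.195 181 [ 0.5161 -0.1329  0.2045] ((0.5161060094833374, -0.13252271711826324), (0.012381103821098804, 0.08987587690353394), 88.7623062133789)
the job is handed in; nothing more can be done
None
```

I stacked both chute boxes on the base box, right-lane box first and then the left, lids up. I then set the weight by its handle on top and handed the job in at about 38 s, with the gripper open and clear.

- **Top of the column:** from the top camera, the upper lid is centred at (0.5156, -0.1335) and the base lid measured (0.5149, -0.1330) at the start. Both have a yaw of about -1.6°.
- **Weight:** it sits within about 1 mm of the lid centre, with the block at (0.5149, -0.1333). It is square to the lid to within about 0.5°.
- **Middle box:** the wrist camera put it about 1.2 mm further from the robot than the base and 0.8 mm to one side. I left it, and placed the top box between the two positions.
- **Set-downs:** each box touched down at about 6 N on the wrist, roughly 9 N of contact counting its own weight. The weight touched down at about 2 N, roughly 10 N counting its own weight.
- **Picking up the weight:** as the fingers closed on the handle, the wrist read about 7 N and the tool rose about 2 mm. The fingertips probably brushed the top of the block.
- **Early mistake:** my first wrist turn went the wrong way and stopped at the joint 6 limit (179.9°, range ±180°). I turned it back before touching anything.
- **Bystanders:** the brick, tape roll, spanner, can and the blue and yellow boxes look unmoved in the last pictures. I did not measure them.

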